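# Lock a tube rotator's drive shaft with its flat face up

## Task

The drive shaft of the tube rotator has one long flat, and I don't know which way it points. Turn the handwheel until the flat faces straight up, then set the lock bridge over the wheel so that both its feet stand fully down on the flat, level, inside the two bearing blocks, and let go of it. Leave the bottle, pot, calculator and timer where they stand.

Things in the scene. Friction and masses are not known exactly. Their poses are not given: they have to be found in the camera images.
- rotator: Tube rotator drive, fixed: grey base 100 x 184 x 12 mm; origin under its centre, z up, y along the shaft. Shaft axis 66 mm up, shaft from y = -77 to 77 mm. Two aluminium bearing blocks, |y| = 50 to 84 mm, open on top: cheeks 41 mm apart inside (|x| = 20.5 to 29 mm) and an end wall (|y| = 77 to 84 mm), all 96 mm high. Between the blocks the shaft and wheel are open from above.
- wheel_center (a point): Centre of the grey handwheel, on the shaft axis; does not turn with it (y along the shaft, z up). Wheel: 92 mm diameter, 16 mm thick, faces at y = +-8 mm, alike all round, fast on the shaft; turns without end either way. Drag of about 0.04 N m holds it where it is left. Can be pinched by its faces near the top of the rim and carried along an arc, in several grasps.
- feel_a (a point): Point on the shaft axis 29 mm from the wheel's centre (+y), mid-way along the bare shaft; does not turn. The steel shaft is 36 mm in diameter with one long flat 10 mm from the axis (8 mm deep, 30 mm wide) over its whole length. Its top is 18 mm above this point where it is round, 10 mm with the flat up. At the start the flat is 75 to 230 degrees from up, counted over the +x side.
- feel_b (a point): The same on the other side of the wheel (-y). Fingertips coming down here, or on both sides at once astride the wheel, can feel by height whether round or flat is up. A push of about 10 N from above on a flat up to about 10 degrees out turns it level; further out it may jam, so turn the wheel.
- seat (a point): Point straight above the wheel's centre at the height of the flat when it faces up (10 mm above the axis, 76 mm above the bench). Fixed, axes as rotator. The locked bridge has its origin here.
- lock_bridge: Loose aluminium lock bridge, 0.2 to 0.45 kg, standing on its feet on the bench. Origin midway between the feet at their undersides; z up, y along its length; a half turn makes no difference. Deck 80 (x) x 152 (y) x 8 mm, underside 42 mm above the origin. On the flat the deck clears the wheel by 6 mm; on the round the bridge stands 8 mm too high. Once on, it covers the wheel.
- bridge_grip (a point): Point in the grey grip rib on the bridge's deck, 67 mm above the bridge's origin; axes as lock_bridge. Rib 14 mm thick (y), 60 mm long (x), from 50 to 81 mm above the origin.
- foot_a (a point): Middle of the underside of the foot at +y (63.5 mm from the bridge's origin). Each foot is 36 (x) x 22 (y) mm and 42 mm high, tapering over the last 6 mm to 28 x 15 mm. It drops between the cheeks of a bearing block with 2.5 mm to spare at each cheek and at the end wall.
- foot_b (a point): Middle of the underside of the other foot (-y), alike.
- amber: Bystander: small amber bottle with a black cap, 52 mm diameter, 105 mm high; origin at the centre of its underside.
- septa: Bystander: small white pot with an orange lid, 40 mm diameter, 42 mm high; origin at the centre of its underside.
- calculator: Bystander: pocket calculator lying flat, 70 x 118 x 14 mm; origin at the centre of its underside.
- timer: Bystander: flat white timer lying on the bench, 56 x 62 x 16 mm; origin at the centre of its underside.

How it is judged:
At the end, for the whole second after the job is handed in: The lock bridge stands released and at rest over the wheel, its feet between the cheeks (origin within 5 mm of the seat in x and y), fully down on the upturned flat (within 2 mm of the seat's height; on the round it would be 8 mm too high), level within 0.06 rad, along the shaft within 0.1 rad (x of lock_bridge in the frame of seat between -0.005 and 0.005 m and y of lock_bridge in the frame of seat between -0.005 and 0.005 m and z of lock_bridge in the frame of seat between -0.003 and 0.002 m and angle between lock_bridge's own z axis and vertical below 0.06 rad and angle between the y axis of lock_bridge and the y axis of rotator, either way round below 0.1 rad and linear speed of lock_bridge below 0.01 m/s and angular speed of lock_bridge below 0.1 rad/s); the robot touches nothing.
It fails at once if the amber bottle, the pot, the calculator or the timer is shifted by more than 30 mm (distance of any of amber, septa, calculator, timer from where it was at the start of the episode above 0.03 m).
It also fails if it takes over 72 s, if anything falls off the work surface, if the arm or the gripper's body presses on something with over 40 N, if the wrist force passes 120 N, or if a joint passes its speed limit or range.

## Robot

A 6-joint arm with a two-finger parallel gripper is mounted at the origin on a cart in front of the work surface, level with it; the furniture and walls round the work are solid. World frame = base frame: x ahead of the robot, y to its left, z up, the work surface at z = 0. Lengths are in m, angles in rad, forces in N, time in s.
With the tool pointing down it reaches from about 0.35 to 0.775 m from the base axis. Payload 5.5 kg.
Tool frame: the origin (TCP) lies at the very end of the fingers, on their centre line; the grasp point (between the pads) lies 19 mm behind it; z points along the fingers, y is the direction in which the jaws open and shut (so a half turn about z gives the same grasp; the last joint's range is limited). The gripper opens to 85 mm and grips with 20 to 120 N. Pads are 22 mm wide; open, the fingers measure 114 mm over their backs; the gripper's body (76 mm by 85 mm) begins 54 mm behind the grasp point. The pads swing forward as they close: fully open they stand 13 mm farther back than shut.
Start: joints at [-1.413, 0.313, 0.046, 1.304, 0, 1.431], TCP at [0.169, -0.55, 0.231] pointing down, gripper open.
Joint ranges: [-2.76, 2.76], [-0.86, 1.69], [-1.03, 1.26], [-2.2, 2.34], [-1.47, 1.5], [-3.14, 3.14]. Speed limits (rad/s): [2.57, 2.57, 3.14, 3.14, 3.14, 3.14].

## Interface

Orientations are given as a unit quaternion [w, x, y, z].
In Python, from workcell import get_state, read_camera, hand_in, find_in, silhouettes gives the robot as it stands. The module is installed in compiled form; this text tells all that it offers.
- The arm moves only by the tool send_rows, never from a script. Its argument "deltas" is a list that holds one entry, the list of rows, each a list of 6 numbers: the shift along the world's x, y, z in cm, then the turn, a rotation vector about the world's x, y, z in degrees. In form: [[[dx, dy, dz, wx, wy, wz], ...]]. A call has 1 to 12 rows; each row is the pose to reach, as a shift and turn from the pose commanded when the call began; what a row does not reach only later rows make up. A row lasts 1/10 s, in which the tool goes at most 50 mm and 8.59 degrees, less where a joint would pass 70% of its speed; a pose out of reach is approached as far as the arm can. A call with a gripper value outside its range is refused whole. "jaw" is the opening, from -1 (shut) to 1 (fully open), so that 0 is half open, set as the call begins (left out, the last holds). The fingers move at their own pace and stop on an object; "force" is the grip in N (left out, the last holds). Time passes only in rows, so rows that repeat a pose let the fingers close. It gives the time, the measured TCP pose, the force and the opening at its end, in the units of the state.
- get_state(): the state, without advancing time (a new reading comes with each control period).
- read_camera(name): name is "scene" or "top" or "wrist"; returns a dict with "img" (480x640x3 uint8, red, green, blue), "z_map" (480x640 float32, m along the optical axis (not along the pixel's ray), 0 where there is no reading), "vfov" (degrees; the focal length in pixels is half the picture's height over the tangent of half this angle, whatever the lens; pixels are square), "cx", "cy" (the principal point, pixels), "R" (3x3) and "t" (3): a world point X has camera coordinates R X + t; the wrist camera has in their place "hand_eye" (4x4, takes a point from camera to tool coordinates, whose origin is the TCP and whose axes are the flange's). Camera axes: x right, y down, z forward; pixel columns grow to the right and rows downward; lengths in m; the calibration is good to about 2 mm. A picture is of the moment at which its call begins: read the wrist's pose just before it.
- hand_in(): hands the job in, once; it reports no verdict.
Trained networks look in a picture, given as the dict that the camera call returned (one of the last four; its "shot" number tells which), for a name from the list of things; names that differ only in an ending like _2 or _b are one class to them, and where a whole thing is asked for, a point or a joint stands for the part that bears it (a point fixed in the world has none). Each returns a list of dicts, best first, with "conf" (0 to 1); they miss things now and then, are a little off and sometimes report something else, mostly with a low value. They report only what shows in the picture. A call takes as long as a camera call.
- find_in(picture, thing): "box" ([centre column, centre row, width, height] in pixels, round what is visible of it).
- silhouettes(picture, thing): "mask" (480x640 bool, what is visible of it) and "box" ([centre column, centre row, width, height] in pixels, round what is visible of it).
The state is a dict: "clock": time; "joint_pos": joint angles; "qvel": joint speeds; "tau": joint torques, N m; "tcp_pos": TCP position; "orientation": TCP orientation; "wrist_force": force on the tool from outside, world axes, zero at the start; "ft_torque": the same for the moment, N m; "finger_gap": finger opening in m.
Only numpy, scipy, OpenCV 4.12 (cv2) and the standard library are available. Lean on these libraries where they do the work, as an engineer would, in place of code of your own. Each camera call takes 0.05 s, during which the arm holds its last target.

## Working session

There is one attempt and no reset: what is moved stays moved. The work goes in short steps, Python scripts to look and compute and a tool call to move; the robot and the scene stay as the last step left them, time stands still between calls to the robot, and variables do not carry over. Pictures are saved under pics/ and viewed, and the job is handed in when it is done.

Besides the shell and the picture viewer there is one more tool, called after ">>>" in YAML: its name, and indented under it one key for each argument. send_rows: Moves the arm, as the interface text tells. Its arguments: {"type":"object","properties":{"deltas":{"type":"array","items":{"type":"array","items":{"type":"array","items":{"type":"number"}}}},"jaw":{"type":"number"},"force":{"type":"number"}},"required":["deltas"]}

```bash
mkdir -p pics
cat > h.py <<'E'
import numpy as np,cv2,pickle
from workcell import *
def K(p):
    f=240/np.tan(np.radians(p["vfov"])/2); return f,p["cx"],p["cy"]
def save(p,n): cv2.imwrite("pics/"+n+".png",p["img"][:,:,::-1])
def cloud(p):
    f,cx,cy=K(p); z=p["z_map"]; v,u=np.mgrid[:480,:640]
    C=np.stack([(u-cx)/f*z,(v-cy)/f*z,z],-1)
    if "R" in p: W=(C-p["t"])@np.asarray(p["R"])
    else:
        from scipy.spatial.transform import Rotation as Ro
        s=p["state"];H=np.asarray(p["hand_eye"]);T=C@H[:3,:3].T+H[:3,3]
        q=s["orientation"];R=Ro.from_quat([q[1],q[2],q[3],q[0]]).as_matrix()
        W=T@R.T+np.asarray(s["tcp_pos"])
    W[z==0]=np.nan
    return W
def wrist():
    s=get_state();p=read_camera("wrist");p["state"]=s;return p
E
python3 - <<'E'
from h import *
s=get_state();print(s)
for n in("scene","top"):
    p=read_camera(n);save(p,n+"0");print(n,K(p),p["R"],p["t"]);pickle.dump(p,open(n+".pkl","wb"))
    W=cloud(p)
    for t in("rotator","lock_bridge","amber","septa","calculator","timer"):
        r=silhouettes(p,t)
        for d in r[:2]:
            P=W[d["mask"]];P=P[~np.isnan(P[:,0])]
            print(t,round(d["conf"],2),np.round(d["box"]),len(P),np.round(np.percentile(P,[3,50,97],axis=0),3).tolist() if len(P) else 0)
E
```

```text
{'clock': 0.0, 'joint_pos': array([-1.41260435e+00,  3.13996690e-01,  4.49823535e-02,  1.30359284e+00,
        1.42625511e-05,  1.43122753e+00]), 'qvel': array([-6.91142325e-04, -9.49213365e-04,  1.43983896e-04, -1.35114653e-04,
        3.17691816e-05, -5.86622713e-04]), 'tau': array([-1.44905174e-03, -4.80617630e+01,  2.98538429e+01,  1.90953462e-02,
       -2.55191353e-04, -8.30899552e-06]), 'tcp_pos': array([ 0.16862529, -0.54918966,  0.23041236]), 'orientation': array([-9.05449773e-04,  9.88937367e-01,  1.48330931e-01, -1.29983822e-06]), 'wrist_force': array([ 0.49096387, -1.15588324, -0.00985509]), 'ft_torque': array([-0.02825853,  0.05141961,  0.0485314 ]), 'finger_gap': 0.08544802844493282}
scene (np.float64(570.8719773132805), 317.83301463644256, 240.86462975796218) [[-0.57497731 -0.81800162 -0.01656665]
 [-0.51386917  0.37680947 -0.77068353]
 [ 0.63666284 -0.43461245 -0.6370027 ]] [0.37947719 0.33333965 0.65435741]
rotator 0.84 [391. 221. 106.  99.] 6112 [[0.534, -0.195, 0.004], [0.565, -0.106, 0.057], [0.618, -0.026, 0.105]]
rotator 0.18 [237. 296. 101.  82.] 3972 [[0.539, 
[... 1166 characters left out ...]
, 0.205, 0.05], [0.631, 0.277, 0.081]]
lock_bridge 0.73 [397. 222.  98.  51.] 4542 [[0.536, -0.196, 0.008], [0.575, -0.109, 0.074], [0.63, -0.028, 0.108]]
amber 0.86 [309. 165.  23.  30.] 640 [[0.672, 0.035, 0.017], [0.686, 0.057, 0.075], [0.709, 0.08, 0.106]]
amber 0.67 [396. 220.  95.  61.] 4425 [[0.538, -0.195, 0.009], [0.575, -0.11, 0.074], [0.63, -0.029, 0.109]]
septa 0.63 [370. 163.  25.  22.] 356 [[0.688, -0.075, 0.007], [0.703, -0.057, 0.041], [0.722, -0.041, 0.045]]
calculator 0.7 [330. 298.  62.  40.] 2057 [[0.392, -0.038, 0.002], [0.426, 0.017, 0.011], [0.46, 0.072, 0.016]]
timer 0.87 [396. 301.  38.  33.] 868 [[0.392, -0.148, 0.007], [0.42, -0.118, 0.014], [0.448, -0.088, 0.017]]
```

Run:
```python
from h import *
for n,x,y in(("scene",150,140),("top",180,120)):
    p=pickle.load(open(n+".pkl","rb"))
    i=p["img"][y:y+220,x:x+330,::-1]
    cv2.imwrite(f"pics/{n}c.png",cv2.resize(i,(795,530),interpolation=2))
# fits
p=pickle.load(open("top.pkl","rb"));W=cloud(p)
p2=pickle.load(open("scene.pkl","rb"));W2=cloud(p2)
def rect(P,l):
    r=cv2.minAreaRect((P[:,:2]*1000).astype(np.float32));print(l,len(P),r)
for l,Q in(("top",W),("scene",W2)):
    P=Q.reshape(-1,3);P=P[~np.isnan(P[:,0])]
    def sel(x0,x1,y0,y1,z0,z1):return P[(P[:,0]>x0)&(P[:,0]<x1)&(P[:,1]>y0)&(P[:,1]<y1)&(P[:,2]>z0)&(P[:,2]<z1)]
    rect(sel(.5,.66,-.23,0,.09,.101),l+" blocks")
    rect(sel(.5,.66,-.23,0,.104,.12),l+" wheeltop")
    rect(sel(.5,.66,-.23,0,.006,.018),l+" base")
    rect(sel(.5,.66,.1,.32,.046,.056),l+" deck")
    rect(sel(.5,.66,.1,.32,.074,.09),l+" rib")
    for a in ((.5,.66,.1,.32,.045,.055),(.5,.66,.1,.32,.075,.09),(.5,.66,-.23,0,.09,.101)): print(np.median(sel(*a)[:,2]),np.std(sel(*a)[:,2]))
```

```text
top blocks 619 ((585.008544921875, -115.04309844970703), (81.90231323242188, 168.08224487304688), 5.36752462387085)
top wheeltop 232 ((584.1774291992188, -114.68888854980469), (56.19322204589844, 16.36018943786621), 5.305603981018066)
top base 1741 ((593.934814453125, -113.95844268798828), (118.78948211669922, 183.90536499023438), 5.41733980178833)
top deck 2670 ((585.8861083984375, 208.97813415527344), (80.54692840576172, 152.4042510986328), 13.16309928894043)
top rib 224 ((586.3023681640625, 208.98138427734375), (59.922306060791016, 14.46796989440918), 12.78987979888916)
0.05015440840828922 0.001735900941914403
0.08035438173825363 0.0019202771474817087
0.09541204204533353 0.0021326980984305074
scene blocks 745 ((582.7653198242188, -130.54063415527344), (207.00782775878906, 88.6286849975586), 84.12326049804688)
scene wheeltop 197 ((551.9111328125, -157.45498657226562), (149.45523071289062, 47.37758255004883), 53.715721130371094)
scene base 1645 ((583.6329956054688, -114.77822875976562), (100.74178314208984, 186.180419921875), 5.304128170013428)
scene deck 3021 ((585.3170776367188, 208.86474609375), (81.86730194091797, 153.002197265625), 12.89322280883789)
scene rib 281 ((584.876220703125, 209.41390991210938), (58.889671325683594, 14.546239852905273), 14.153599739074707)
0.0499704055610473 0.0014702610431311025
0.08021951262332437 0.0019319748764109108
0.09509871181643206 0.0024612246850503824
```

View pics/scenec.png

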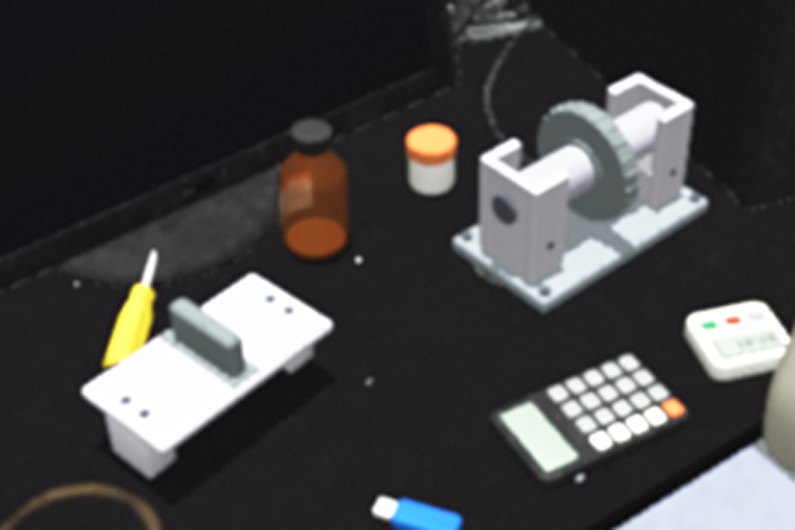

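View pics/topc.png

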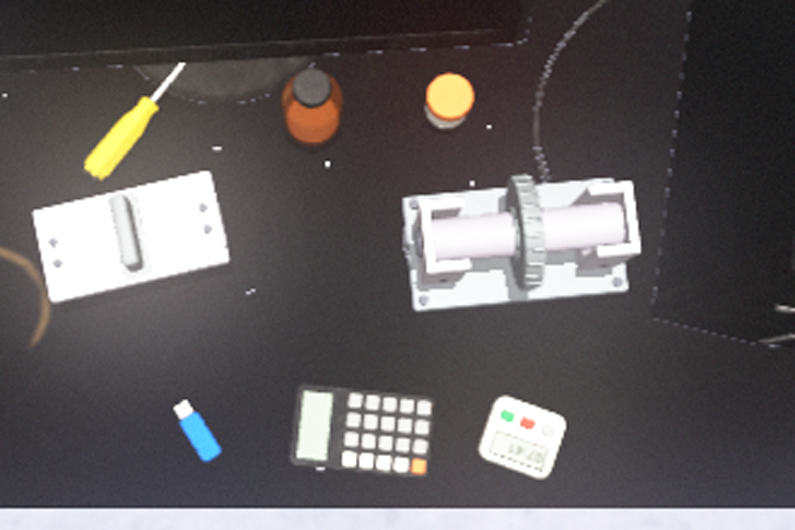

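```bash
cat >> h.py <<'E'
C0=np.array([.584,-.1145]);YAW=np.radians(5.35)
def rot(P):
    c,s=np.cos(YAW),np.sin(YAW);d=P[...,:2]-C0
    return np.stack([c*d[...,0]+s*d[...,1],-s*d[...,0]+c*d[...,1],P[...,2]],-1)
def shaft(p):
    Q=rot(cloud(p)).reshape(-1,3);Q=Q[~np.isnan(Q[:,0])]
    Q=Q[(abs(Q[:,1])>14)|(abs(Q[:,1])>.013)]
    Q=Q[(abs(Q[:,1])<.047)&(abs(Q[:,1])>.013)];x=Q[:,0];z=Q[:,2]-.066
    r=np.hypot(x,z);a=np.degrees(np.arctan2(x,z));m=(r<.026)
    for b in range(-180,180,10):
        k=m&(a>=b)&(a<b+10)
        if k.sum()>3: print(b+5,k.sum(),"r med %.1f  +y %.1f -y %.1f"%(1e3*np.median(r[k]),1e3*np.median(r[k&(Q[:,1]>0)]),1e3*np.median(r[k&(Q[:,1]<0)])))
E
python3 - <<'E'
from h import *
for n in("scene","top"):
    p=pickle.load(open(n+".pkl","rb"));print(n);shaft(p)
p=wrist();save(p,"w0");print(p["hand_eye"],K(p))
E
```

```text
scene
-125 6 r med 16.5  +y 16.6 -y 16.4
-105 11 r med 16.4  +y 16.4 -y 15.9
-95 12 r med 17.0  +y 17.0 -y 17.1
-85 24 r med 16.9  +y 17.1 -y 16.8
-75 19 r med 16.2  +y 16.0 -y 16.2
-65 25 r med 17.3  +y 17.0 -y 17.3
-55 25 r med 16.7  +y 16.9 -y 16.6
-45 25 r med 17.0  +y 16.9 -y 17.7
-35 29 r med 17.2  +y 17.2 -y 17.2
-25 30 r med 17.8  +y 18.0 -y 17.3
-15 35 r med 17.4  +y 17.6 -y 16.8
-5 29 r med 17.7  +y 17.4 -y 18.3
5 28 r med 17.5  +y 17.6 -y 17.3
15 25 r med 18.3  +y 18.3 -y 18.3
25 14 r med 18.6  +y 18.6 -y nan
35 12 r med 18.7  +y 18.6 -y 18.7
45 4 r med 19.0  +y 19.0 -y nan
top
-95 6 r med 17.0  +y 17.1 -y 17.0
-85 10 r med 17.2  +y 17.2 -y 17.2
-75 24 r med 16.9  +y 16.9 -y 16.7
-65 28 r med 16.9  +y 17.3 -y 16.7
-55 39 r med 16.9  +y 17.2 -y 16.2
-45 37 r med 17.5  +y 17.6 -y 17.4
-35 48 r med 17.7  +y 17.8 -y 17.4
-25 56 r med 17.3  +y 17.1 -y 17.5
-15 54 r med 17.4  +y 17.3 -y 17.4
-5 61 r med 18.0  +y 18.0 -y 18.0
5 47 r med 17.4  +y 17.7 -y 16.9
15 59 r med 18.0  +y 18.0 -y 18.0
25 49 r med 18.3  +y 18.2 -y 18.3
35 41 r med 18.0  +y 18.0 -y 17.9
45 36 r med 18.0  +y 18.1 -y 17.8
55 24 r med 18.4  +y 18.3 -y 18.5
65 17 r med 18.5  +y 18.5 -y 18.3
75 9 r med 18.6  +y 18.6 -y 18.6
[[ 1.37400036e-04 -9.44537570e-01 -3.28403350e-01  8.60058908e-02]
 [ 9.99999866e-01  2.93497820e-04 -4.25756012e-04 -1.83190646e-04]
 [ 4.98528216e-04 -3.28403247e-01  9.44537484e-01 -1.43415133e-01]
 [ 0.00000000e+00  0.00000000e+00  0.00000000e+00  1.00000000e+00]] (np.float64(391.83949716153165), 316.9074606723024, 240.3860021256508)
  return _methods._mean(a, axis=axis, dtype=dtype,
  ret = ret.dtype.type(ret / rcount)
```

Run:
```python
from h import *
p=pickle.load(open("top.pkl","rb"));W=cloud(p).reshape(-1,3)
q=pickle.load(open("scene.pkl","rb"));W=np.vstack([W,cloud(q).reshape(-1,3)]);W=W[~np.isnan(W[:,0])]
print("cols y",[round(y,2) for y in np.arange(.4,-.8,-.06)])
for x in np.arange(.9,.1,-.06):
    r=[]
    for y in np.arange(.4,-.8,-.06):
        k=(abs(W[:,0]-x)<.03)&(abs(W[:,1]-y)<.03)
        r.append("%4d"%(1000*np.percentile(W[k,2],98)) if k.sum()>2 else "   .")
    print("%.2f"%x," ".join(r))
```

```text
cols y [np.float64(0.4), np.float64(0.34), np.float64(0.28), np.float64(0.22), np.float64(0.16), np.float64(0.1), np.float64(0.04), np.float64(-0.02), np.float64(-0.08), np.float64(-0.14), np.float64(-0.2), np.float64(-0.26), np.float64(-0.32), np.float64(-0.38), np.float64(-0.44), np.float64(-0.5), np.float64(-0.56), np.float64(-0.62), np.float64(-0.68), np.float64(-0.74), np.float64(-0.8)]
0.90   27    .    .    .    .    .    .    .    .   25   45   23  236  296  298    .    .    .    .    .    .
0.84  340  341  343  343  343  343  342  342  342  340   22  337  339  339  338    .    .    .    .    .    .
0.78  341  341  340  338  332  315  302  290  280  260    3  337  339  339  338 -792 -793 -792 -793    .    .
0.72  182  140  128  116  104   95  105   72   65    4    3  338  339  338  338 -792 -791 -679 -793    .    .
0.66  139   45   16   22   51   72  103    2   36   12   11  338  338  346  348 -792 -791 -683 -792    .    .
0.60    3    3   52   82   52    3    3   96  109  112   96  387  388  348  355 -792 -793 -674 -791    .    .
0.54    3    3   51   80   51    3    2   96   96  105   97  378  356  357  125 -793    1    0 -791    .    .
0.48    3    3    3    3    3    4   13   12    3    3    2  332  354  357    2    1   11   20 -781    .    .
0.42    3    3    2    3   10   12   15   15   16   17    3    2    2    2    2    2    4   20 -791 -182 -235
0.36    3    2    3    2    2    2    2   11    2   12    2    2    2    2    2    1    2    1 -792 -793    .
0.30 -791 -791 -791 -791 -791 -790 -791 -791 -792 -791 -792 -791 -792 -792 -792 -789 -792 -791 -792 -791 -792
0.24 -790 -790 -791 -791 -791  337  509  532  531  535 -792 -791 -792 -792 -791 -792 -792 -791 -792 -792 -792
0.18 -791 -792 -791 -790   -5  364  521  504  310   -6 -702 -790 -792 -792 -791 -792 -791 -792 -793 -792 -791
0.12 -790 -791 -790 -791    2  292  398  343    2    0 -699 -793 -791 -792 -791 -792 -792 -792 -792 -792 -793
```

View pics/scene0.png

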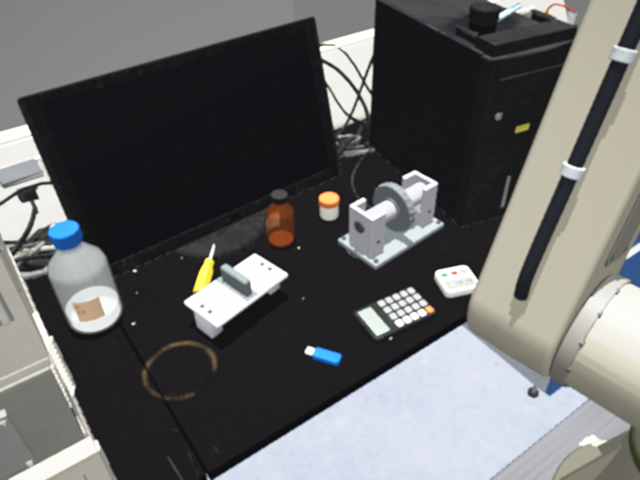

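View pics/top0.png

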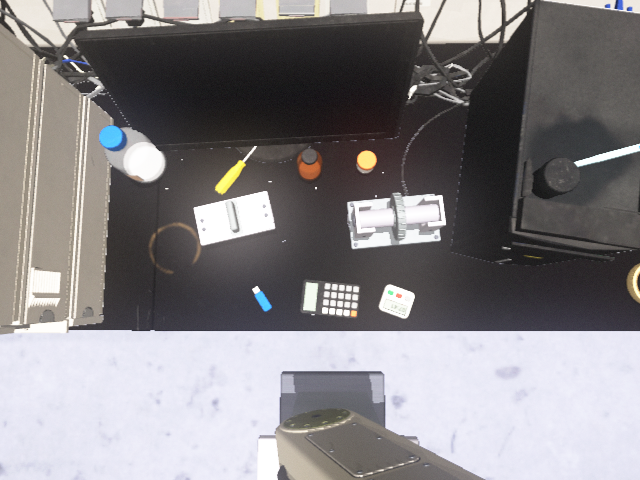

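>>> send_rows:
  deltas:
    - [[2.3,4,0,0,0,8.4],[4.6,8,0,0,0,16.8],[6.9,12,0,0,0,25.2],[9.2,16,0,0,0,33.6],[11.5,20,0,0,0,42],[13.8,24,0,0,0,50.4],[16.1,28,0,0,0,58.8],[18.4,32,0,0,0,67.2],[20.7,36,0,0,0,75.6],[23,40,0,0,0,84],[25,40.5,0,0,0,92.4],[27,41,0,0,0,100.8]]

```text
clock: 1.95
tcp_pos: [0.4396, -0.1381, 0.2318]
orientation: [0.001, 0.512, 0.859, 0.0]
wrist_force: [0.2, -0.3, 0.6]
finger_gap: 0.0854
```

```bash
python3 -c "
from h import *
s=get_state();print(s['clock'],s['joint_pos'],s['tcp_pos'],s['orientation'],s['wrist_force'])"
```

```text
1.95 [-4.78802132e-01  9.13756163e-02 -2.31155540e-01  1.24719844e+00
  1.07297562e-05  5.96841280e-01] [ 0.43961929 -0.138062    0.23177171] [5.32120971e-04 5.12266356e-01 8.58826464e-01 3.68163037e-05] [ 0.20992886 -0.28599007  0.63086603]
```

>>> send_rows:
  deltas:
    - [[2,0.4,-0.5,0,0,8.4],[4,0.8,-1,0,0,16.8],[6,1.2,-2,0,0,25.2],[8,1.6,-3,0,0,33.6],[10,2,-4,0,0,42],[12,2.2,-4.5,0,0,50.4],[14,2.4,-5,0,0,58.8],[14.6,2.4,-5,0,0,67.5],[14.6,2.4,-5,0,0,67.5]]
  jaw: 0
  force: 40

```text
clock: 2.85
tcp_pos: [0.5854, -0.1156, 0.1807]
orientation: [-0.0, -0.047, 0.999, 0.0]
wrist_force: [-0.1, 0.2, -0.3]
finger_gap: 0.0426
```

```bash
cat >> h.py <<'E'
def fit(p,lab=""):
    Q=cloud(p).reshape(-1,3);Q=Q[~np.isnan(Q[:,0])]
    def sel(x0,x1,y0,y1,z0,z1):return Q[(Q[:,0]>x0)&(Q[:,0]<x1)&(Q[:,1]>y0)&(Q[:,1]<y1)&(Q[:,2]>z0)&(Q[:,2]<z1)]
    for l,a in(("blocks",(.5,.66,-.23,0,.09,.101)),("wheel",(.53,.64,-.14,-.09,.098,.118)),("base",(.5,.66,-.23,0,.006,.018))):
        P=sel(*a)
        if len(P)>20: print(lab,l,len(P),[np.round(v,1) for v in cv2.minAreaRect((P[:,:2]*1000).astype(np.float32))],"zmed %.1f max %.1f"%(1e3*np.median(P[:,2]),1e3*np.percentile(P[:,2],98)))
E
python3 - <<'E'
from h import *
s=get_state();print(s['clock'],s['joint_pos'],s['tcp_pos'],s['orientation'],s['finger_gap'])
p=wrist();save(p,"w1");fit(p);shaft(p)
E
```

```text
2.85 [-3.29465485e-01  3.73573648e-01  7.90791134e-03  1.20554804e+00
  8.99041269e-05 -4.24168336e-01] [ 0.5854336  -0.11560013  0.18073733] [-1.77540220e-04 -4.73337222e-02  9.98879108e-01  1.18601208e-04] 0.04260639473426684
 blocks 5759 [array([ 585.7, -116.4]), array([ 80.6, 167.9]), np.float64(5.0)] zmed 96.5 max 99.3
 wheel 2806 [array([ 585.4, -116.5]), array([70., 16.]), np.float64(5.5)] zmed 109.6 max 113.7
 base 9980 [array([ 595.7, -115.3]), array([120.7, 183.8]), np.float64(5.6)] zmed 12.8 max 16.2
-95 92 r med 16.4  +y 16.4 -y 16.4
-85 106 r med 16.4  +y 16.5 -y 16.4
-75 189 r med 16.6  +y 16.6 -y 16.6
-65 269 r med 16.8  +y 16.8 -y 16.8
-55 336 r med 17.1  +y 17.1 -y 17.2
-45 391 r med 17.4  +y 17.4 -y 17.4
-35 463 r med 17.8  +y 17.9 -y 17.8
-25 524 r med 18.1  +y 18.2 -y 18.1
-15 502 r med 18.3  +y 18.3 -y 18.4
-5 510 r med 18.7  +y 18.7 -y 18.7
5 481 r med 18.9  +y 19.0 -y 18.9
15 481 r med 19.2  +y 19.2 -y 19.2
25 383 r med 19.4  +y 19.5 -y 19.4
35 300 r med 19.5  +y 19.6 -y 19.5
45 228 r med 19.6  +y 19.7 -y 19.6
55 104 r med 19.8  +y 19.8 -y 19.7
65 62 r med 19.8  +y 19.8 -y 19.8
```

View pics/w1.png

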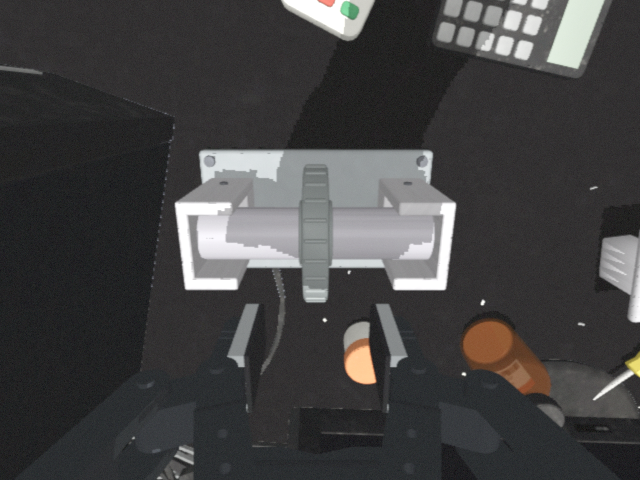

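>>> send_rows:
  deltas:
    - [[0.4,0,-2,-0.5,5,0],[0.5,0,-5,-0.93,9.96,0],[0.5,0,-7.5,-0.93,9.96,0],[0.5,0,-8.9,-0.93,9.96,0],[0.5,0,-8.9,-0.93,9.96,0]]

```text
clock: 3.4
tcp_pos: [0.5878, -0.1154, 0.0905]
orientation: [-0.089, -0.046, 0.995, -0.003]
wrist_force: [-0.5, -0.4, 0.6]
finger_gap: 0.0427
```

>>> send_rows:
  deltas:
    - [[0,0,0,0,0,0],[0,0,0,0,0,0],[0,0,0,0,0,0],[0,0,0,0,0,0],[0,0,0,0,0,0],[0,0,0,0,0,0]]
  jaw: -1
  force: 40

```text
clock: 4.0
tcp_pos: [0.5905, -0.1163, 0.0947]
orientation: [-0.086, -0.046, 0.995, -0.005]
wrist_force: [-1.4, -0.9, 7.3]
finger_gap: 0.0151
```

Run:
```python
from h import *
s=get_state();print(s['clock'],s['joint_pos'],s['tcp_pos'],s['orientation'],s['finger_gap'],s['wrist_force'])
# stroke table, r=26mm, from phi=10
c,sn=np.cos(YAW),np.sin(YAW)
for ph in range(2,-59,-8):
    r=26.;d=r*np.sin(np.radians(ph))-r*np.sin(np.radians(10));z=r*np.cos(np.radians(ph))-r*np.cos(np.radians(10))
    w=ph-10
    print([round(float(v),2) for v in (d*c/10,d*sn/10,z/10,-w*sn,w*c,0)])
```

```text
4.0 [-0.29457759  0.56966218  0.08757194  1.24727851 -0.06611198 -0.38235991] [ 0.59046302 -0.11627332  0.09470139] [-0.08560824 -0.04633048  0.99523954 -0.00479242] 0.015112797933927979 [-1.39744284 -0.86916507  7.32944831]
[-0.36, -0.03, 0.04, 0.75, -7.97, 0.0]
[-0.72, -0.07, 0.03, 1.49, -15.93, 0.0]
[-1.08, -0.1, -0.04, 2.24, -23.9, 0.0]
[-1.42, -0.13, -0.15, 2.98, -31.86, 0.0]
[-1.74, -0.16, -0.31, 3.73, -39.83, 0.0]
[-2.04, -0.19, -0.51, 4.48, -47.79, 0.0]
[-2.31, -0.22, -0.75, 5.22, -55.76, 0.0]
[-2.54, -0.24, -1.03, 5.97, -63.72, 0.0]
```

Run:
```python
from h import *
c,sn=np.cos(YAW),np.sin(YAW)
for ph in [10]+list(range(2,-59,-8)):
    r=30.;d=r*np.sin(np.radians(ph))-26*np.sin(np.radians(10));z=r*np.cos(np.radians(ph))-26*np.cos(np.radians(10))
    w=ph-10
    print([round(float(v),2) for v in (d*c/10,d*sn/10,z/10,-w*sn,w*c,0)])
```

```text
[0.07, 0.01, 0.39, 0.0, 0.0, 0.0]
[-0.35, -0.03, 0.44, 0.75, -7.97, 0.0]
[-0.76, -0.07, 0.42, 1.49, -15.93, 0.0]
[-1.17, -0.11, 0.35, 2.24, -23.9, 0.0]
[-1.57, -0.15, 0.22, 2.98, -31.86, 0.0]
[-1.94, -0.18, 0.04, 3.73, -39.83, 0.0]
[-2.29, -0.21, -0.2, 4.48, -47.79, 0.0]
[-2.6, -0.24, -0.48, 5.22, -55.76, 0.0]
[-2.87, -0.27, -0.8, 5.97, -63.72, 0.0]
```

>>> send_rows:
  deltas:
    - [[0.07,0,0.39,0,0,0],[-0.35,-0.03,0.44,0.75,-8,0],[-0.76,-0.07,0.42,1.5,-15.9,0],[-1.17,-0.11,0.35,2.24,-23.9,0],[-1.57,-0.15,0.22,3,-31.9,0],[-1.94,-0.18,0.04,3.7,-39.8,0],[-2.29,-0.21,-0.2,4.5,-47.8,0],[-2.6,-0.24,-0.48,5.2,-55.8,0],[-2.87,-0.27,-0.8,6,-63.7,0],[-2.87,-0.27,-0.8,6,-63.7,0]]

```text
clock: 5.0
tcp_pos: [0.586, -0.1172, 0.1026]
orientation: [0.441, -0.057, 0.894, 0.056]
wrist_force: [-21.2, 73.1, 23.0]
finger_gap: 0.015
```

Run:
```python
from h import *
s=get_state();print(s['clock'],s['joint_pos'],s['tcp_pos'],s['orientation'],s['finger_gap'],s['wrist_force'])
for n in("scene","top"):
    p=read_camera(n);save(p,n+"1");print(n)
    if n=="scene":
        cv2.imwrite("pics/s1c.png",cv2.resize(p["img"][120:320,260:500,::-1],(792,660))[:600])
    shaft(p)
```

```text
5.0 [-0.6412604   0.14840091 -1.02771276 -0.33082464  0.62914287 -0.52250865] [ 0.58597991 -0.11715763  0.10262582] [ 0.44088921 -0.05684344  0.89399425  0.05621215] 0.014960756979733016 [-21.23096257  73.07123901  23.04606487]
scene
-115 8 r med 16.5  +y 16.6 -y 15.7
-105 9 r med 16.7  +y 16.4 -y 16.9
-95 16 r med 16.2  +y 16.4 -y 16.0
-85 16 r med 16.4  +y 15.7 -y 16.6
-75 26 r med 16.4  +y 16.9 -y 16.0
-65 21 r med 16.0  +y 15.8 -y 16.9
-55 19 r med 16.8  +y 16.7 -y 16.8
-45 14 r med 16.6  +y 16.6 -y nan
-35 15 r med 17.2  +y 17.2 -y nan
-25 17 r med 17.9  +y 17.9 -y nan
-15 27 r med 17.4  +y 17.4 -y nan
-5 25 r med 17.9  +y 17.9 -y nan
5 16 r med 17.9  +y 17.9 -y nan
15 20 r med 17.8  +y 17.8 -y nan
25 16 r med 18.5  +y 18.5 -y nan
35 4 r med 19.0  +y 19.0 -y nan
45 4 r med 18.9  +y 18.9 -y nan
top
-95 4 r med 16.9  +y 16.9 -y nan
-85 8 r med 17.1  +y 17.1 -y 17.1
-75 12 r med 16.7  +y 16.7 -y 16.3
-65 18 r med 16.8  +y 17.0 -y 16.4
-55 27 r med 17.0  +y 17.3 -y 16.2
-45 27 r med 16.7  +y 16.7 -y 16.2
-35 28 r med 17.2  +y 17.2 -y 17.2
-25 40 r med 17.6  +y 17.9 -y 17.4
-15 39 r med 17.0  +y 18.0 -y 16.7
-5 42 r med 17.4  +y 18.3 -y 17.0
5 38 r med 17.6  +y 17.6 -y 17.6
15 44 r med 18.1  +y 17.9 -y 18.2
25 40 r med 18.1  +y 18.4 -y 18.0
35 43 r med 18.6  +y 18.4 -y 18.6
45 23 r med 18.5  +y 18.6 -y 17.8
55 7 r med 17.7  +y 17.7 -y 17.8
  return _methods._mean(a, axis=axis, dtype=dtype,
  ret = ret.dtype.type(ret / rcount)
```

View pics/s1c.png

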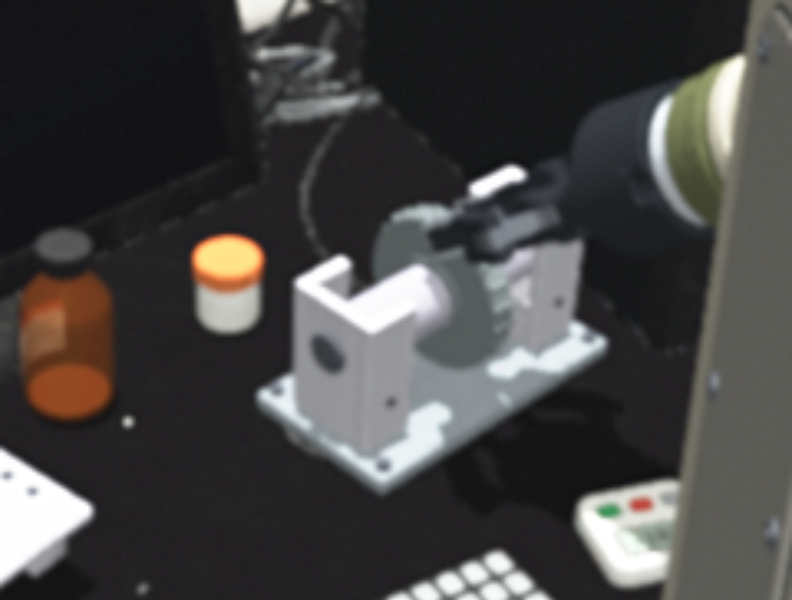

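>>> send_rows:
  deltas:
    - [[0.27,0.03,0.32,-0.75,8,0],[0.27,0.03,0.32,-0.75,8,0]]

```text
clock: 5.3
tcp_pos: [0.5825, -0.1171, 0.0993]
orientation: [0.368, -0.054, 0.927, 0.048]
wrist_force: [7.2, 43.6, -12.8]
finger_gap: 0.0149
```

Run:
```python
from h import *
s=get_state();print(s['clock'],s['joint_pos'],s['tcp_pos'],s['orientation'],s['finger_gap'],s['wrist_force'],s['ft_torque'])
```

```text
5.3 [-0.58541836  0.1087222  -0.89468915 -0.02988216  0.50130773 -0.54460299] [ 0.58253324 -0.11711089  0.0993063 ] [ 0.36765076 -0.05406742  0.92716935  0.04760908] 0.014867345662588004 [  7.22189585  43.64657727 -12.77539011] [5.82550732 0.83731722 5.21071932]
```

>>> send_rows:
  deltas:
    - [[0.3,0.03,0.28,-0.75,8,0],[0.3,0.03,0.28,-0.75,8,0]]

```text
clock: 5.5
tcp_pos: [0.5823, -0.1172, 0.0992]
orientation: [0.297, -0.053, 0.952, 0.044]
wrist_force: [-7.2, 41.2, -4.9]
finger_gap: 0.0152
```

Run:
```python
from h import *
from scipy.spatial.transform import Rotation as Ro
s=get_state();print(s['clock'],s['joint_pos'],s['tcp_pos'],s['orientation'],s['finger_gap'],s['wrist_force'],s['ft_torque'])
q=s['orientation'];R=Ro.from_quat([q[1],q[2],q[3],q[0]])
Rz=Ro.from_euler('z',-YAW)
print("tool axes in rotator frame\n",(Rz*R).as_matrix().round(3))
```

```text
5.5 [-0.5344295   0.12214339 -0.74993544  0.22169934  0.39582262 -0.5476983 ] [ 0.5822943  -0.1171847   0.09916553] [ 0.29695775 -0.05277241  0.95239414  0.04445858] 0.015206173424386592 [-7.2188911  41.16147291 -4.8927608 ] [6.45806916 2.42579474 4.29658189]
tool axes in rotator frame
 [[-0.821 -0.034  0.569]
 [ 0.002  0.998  0.063]
 [-0.57   0.053 -0.82 ]]
```

>>> send_rows:
  deltas:
    - [[0,0.5,0,0,0,0],[0,0.5,0,0,0,0]]

```text
clock: 5.7
tcp_pos: [0.5832, -0.117, 0.0994]
orientation: [0.3, -0.051, 0.952, 0.039]
wrist_force: [-6.2, 30.6, -4.2]
finger_gap: 0.0145
```

```bash
cat >> h.py <<'E'
from scipy.spatial.transform import Rotation as Ro
def st():
    s=get_state();q=s['orientation'];R=Ro.from_quat([q[1],q[2],q[3],q[0]])
    M=(Ro.from_euler('z',-YAW)*R).as_matrix()
    t=s['tcp_pos'];d=rot(np.array(t))
    print("t %.2f"%s['clock'],"q",s['joint_pos'].round(3),"tcp",np.round(t,4),"rot-frame mm",np.round(d*1e3-[0,0,66],1),"gap %.4f"%s['finger_gap'],"F",s['wrist_force'].round(1),"M",s['ft_torque'].round(1))
    print(" phi %.1f roll %.1f yawerr %.1f"%(np.degrees(np.arctan2(-M[0,2],-M[2,2])),np.degrees(M[1,2]),np.degrees(np.arcsin(M[1,0]))),"rotvec to phi0 (world deg)",np.degrees((Ro.from_euler('z',YAW)*Ro.from_quat([0,1,0,0])*R.inv()).as_rotvec()).round(2))
    return s
E
sed -i 's/C0=np.array.*;Y/C0=np.array([.5853,-.116]);Y/' h.py
python3 -c "
from h import *
st()"
```

```text
t 5.70 q [-0.529  0.118 -0.759  0.204  0.387 -0.539] tcp [ 0.5832 -0.117   0.0994] rot-frame mm [-2.2 -0.8 33.4] gap 0.0145 F [-6.2 30.6 -4.2] M [4.5 2.3 3.2]
 phi -35.1 roll 3.0 yawerr 0.1 rotvec to phi0 (world deg) [-6.21 34.64 -0.79]
```

>>> send_rows:
  deltas:
    - [[0,0.6,0,0,0,0],[0,1.2,0,0,0,0],[0,1.2,0,0,0,0]]

```text
clock: 6.0
tcp_pos: [0.5842, -0.1165, 0.0999]
orientation: [0.299, -0.046, 0.953, 0.028]
wrist_force: [-4.7, -1.9, -16.3]
finger_gap: 0.0151
```

```bash
python3 -c "
from h import *
st()"
```

```text
t 6.00 q [-0.512  0.111 -0.767  0.186  0.356 -0.516] tcp [ 0.5842 -0.1165  0.0999] rot-frame mm [-1.2 -0.4 33.9] gap 0.0151 F [ -4.7  -1.9 -16.3] M [-0.7  3.4 -0.4]
 phi -34.9 roll 1.6 yawerr 0.3 rotvec to phi0 (world deg) [-4.89 34.6  -0.22]
```

>>> send_rows:
  deltas:
    - [[0,0,0,0,0,0],[0,0,0,0,0,0],[0,0,0,0,0,0],[-2,0,3,-0.5,5,0],[-3,0,6,-1.5,13,0],[-3,0,7,-2.5,21,0],[-2,0,7,-3.5,29,0],[0,0,8,-4.9,34.6,-0.2],[0,0,8,-4.9,34.6,-0.2],[0,0,8,-4.9,34.6,-0.2]]
  jaw: 0

```text
clock: 7.0
tcp_pos: [0.5937, -0.1191, 0.1864]
orientation: [0.009, -0.05, 0.999, -0.001]
wrist_force: [-1.5, 1.0, 0.6]
finger_gap: 0.0427
```

Run:
```python
from h import *
st();p=wrist();save(p,"w2");shaft(p);p=read_camera("scene");print("scene");shaft(p)
fit(p)
```

```text
t 7.00 q [-0.333  0.373  0.021  1.201  0.005 -0.434] tcp [ 0.5937 -0.1191  0.1864] rot-frame mm [  8.1  -3.9 120.4] gap 0.0427 F [-1.5  1.   0.6] M [-0.   0.1 -0. ]
 phi -1.0 roll -0.1 yawerr -0.4 rotvec to phi0 (world deg) [ 0.05  1.03 -0.42]
-105 7 r med 17.4  +y 17.4 -y 17.4
-95 44 r med 17.4  +y 17.4 -y 17.4
-85 120 r med 17.6  +y 17.6 -y 17.6
-75 203 r med 17.8  +y 17.8 -y 17.8
-65 279 r med 17.9  +y 17.9 -y 17.9
-55 353 r med 18.1  +y 18.2 -y 18.1
-45 430 r med 18.2  +y 18.2 -y 18.2
-35 458 r med 18.5  +y 18.6 -y 18.5
-25 524 r med 18.5  +y 18.6 -y 18.5
-15 522 r med 18.7  +y 18.8 -y 18.7
-5 514 r med 18.9  +y 18.9 -y 18.8
5 487 r med 18.9  +y 18.9 -y 18.9
15 425 r med 18.9  +y 18.8 -y 18.9
25 372 r med 19.0  +y 18.9 -y 19.0
35 282 r med 18.9  +y 19.0 -y 18.9
45 180 r med 18.9  +y 18.9 -y 18.9
55 42 r med 18.8  +y 18.5 -y 18.8
scene
-115 11 r med 17.5  +y 17.7 -y 17.1
-105 11 r med 17.7  +y 17.9 -y 17.0
-95 20 r med 17.2  +y 17.7 -y 16.9
-85 20 r med 17.7  +y 17.5 -y 18.2
-75 26 r med 17.4  +y 17.3 -y 17.5
-65 27 r med 18.1  +y 17.8 -y 18.2
-55 31 r med 17.7  +y 17.6 -y 17.8
-45 30 r med 17.5  +y 17.5 -y 17.8
-35 30 r med 17.7  +y 17.9 -y 17.5
-25 33 r med 18.4  +y 18.1 -y 18.4
-15 41 r med 18.0  +y 17.9 -y 18.2
-5 31 r med 18.2  +y 18.0 -y 19.0
5 26 r med 18.0  +y 18.0 -y 18.6
15 20 r med 18.2  +y 18.0 -y 18.9
25 12 r med 18.0  +y 18.0 -y 17.9
35 8 r med 17.8  +y 17.8 -y 17.9
45 5 r med 18.2  +y 18.2 -y nan
 blocks 742 [array([ 583.4, -115.8]), array([ 78.8, 172.6]), np.float64(3.0)] zmed 95.0 max 100.1
 wheel 299 [array([ 584.8, -114.6]), array([67.3, 18.6]), np.float64(6.7)] zmed 106.4 max 112.8
 base 1624 [array([ 583.8, -114.5]), array([101.9, 186.7]), np.float64(4.5)] zmed 11.9 max 16.7
  return _methods._mean(a, axis=axis, dtype=dtype,
  ret = ret.dtype.type(ret / rcount)
```

View pics/w2.png

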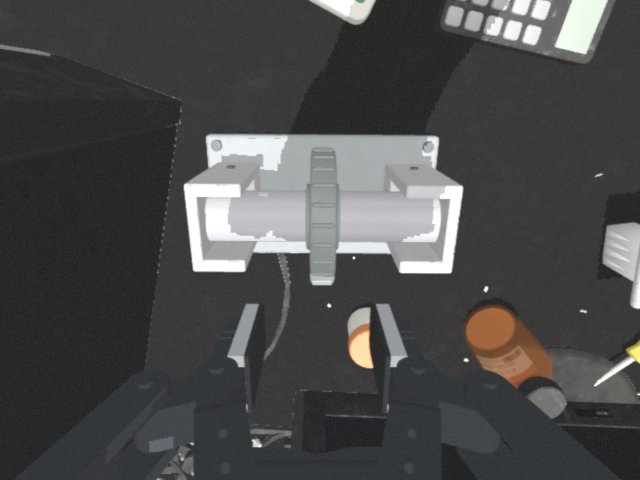

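```bash
cat >> h.py <<'E'
def plan(poses,base=None):
    """poses: (x,y,z mm rotator frame, z from axis; phi deg). base: pose assumed commanded (same form) or None=measured"""
    c,sn=np.cos(YAW),np.sin(YAW);Y=Ro.from_euler('z',YAW)
    def w(p): return np.array([C0[0]+(c*p[0]-sn*p[1])/1e3,C0[1]+(sn*p[0]+c*p[1])/1e3,.066+p[2]/1e3]),Y*Ro.from_euler('y',p[3],degrees=True)*Ro.from_quat([0,1,0,0])
    if base is None:
        s=get_state();q=s['orientation'];b=(np.array(s['tcp_pos']),Ro.from_quat([q[1],q[2],q[3],q[0]]))
        # tool yaw is near half turn variant; choose nearest
    else: b=w(base)
    for p in poses:
        t,R=w(p);d=(R*b[1].inv()).as_rotvec(degrees=True)
        print([float(v) for v in np.r_[np.round((t-b[0])*100,2),np.round(d,1)]],end=",\n")
def arc(a,f,r=40,o=10):
    a,g=np.radians(a),np.radians(f);return (r*np.sin(a)-o*np.sin(g),0,r*np.cos(a)-o*np.cos(g),f)
E
python3 - <<'E'
from h import *
M=Ro.from_quat([0,1,0,0]).as_matrix();print(M)
A=arc(35,10);print(A)
plan([(A[0],0,80,10),(A[0],0,50,10),A])
print("stroke")
plan([arc(35-7*k,10-3*k) for k in range(1,11)]+[(-30,0,80,-15),(0,0,90,0),(A[0],0,60,10)],A)
E
```

```text
[[-1.  0.  0.]
 [ 0.  1.  0.]
 [ 0.  0. -1.]]
(np.float64(21.206575677372538), 0, np.float64(22.91800424143759), 10)
[1.55, 0.49, -4.1, -0.9, 10.9, -0.4],
[1.55, 0.49, -7.1, -0.9, 10.9, -0.4],
[1.55, 0.49, -9.8, -0.9, 10.9, -0.4],
stroke
[-0.36, -0.03, 0.25, 0.3, -3.0, -0.0],
[-0.75, -0.07, 0.44, 0.6, -6.0, 0.0],
[-1.17, -0.11, 0.59, 0.8, -9.0, 0.0],
[-1.59, -0.15, 0.68, 1.1, -11.9, -0.0],
[-2.02, -0.19, 0.71, 1.4, -14.9, -0.0],
[-2.46, -0.23, 0.69, 1.7, -17.9, -0.0],
[-2.88, -0.27, 0.61, 2.0, -20.9, -0.0],
[-3.3, -0.31, 0.47, 2.2, -23.9, -0.0],
[-3.69, -0.35, 0.28, 2.5, -26.9, -0.0],
[-4.06, -0.38, 0.05, 2.8, -29.9, -0.0],
[-5.1, -0.48, 5.71, 2.3, -24.9, -0.0],
[-2.11, -0.2, 6.71, 0.9, -10.0, 0.0],
[0.0, 0.0, 3.71, 0.0, 0.0, 0.0],
```

>>> send_rows:
  deltas:
    - [[1.5,0.5,-2,-0.5,6,-0.4],[1.55,0.49,-5,-0.9,10.9,-0.4],[1.55,0.49,-8,-0.9,10.9,-0.4],[1.55,0.49,-9.8,-0.9,10.9,-0.4],[1.55,0.49,-9.8,-0.9,10.9,-0.4]]
  jaw: -0.2

```text
clock: 7.6
tcp_pos: [0.6037, -0.1138, 0.087]
orientation: [-0.089, -0.046, 0.995, -0.003]
wrist_force: [-0.2, 0.2, -0.1]
finger_gap: 0.0342
```

>>> send_rows:
  deltas:
    - [[0,0,0,0,0,0],[0,0,0,0,0,0],[0,0,0,0,0,0],[0,0,0,0,0,0],[0,0,0,0,0,0]]
  jaw: -1
  force: 40

```text
clock: 8.1
tcp_pos: [0.6069, -0.1147, 0.091]
orientation: [-0.086, -0.046, 0.995, -0.005]
wrist_force: [-3.3, 0.3, 7.5]
finger_gap: 0.0148
```

```bash
python3 -c "
from h import *
st()"
```

```text
t 8.10 q [-0.285  0.604  0.137  1.265 -0.065 -0.372] tcp [ 0.6069 -0.1147  0.091 ] rot-frame mm [21.7 -0.7 25. ] gap 0.0148 F [-3.3  0.3  7.5] M [-0.1  1.1  0. ]
 phi 9.9 roll -0.1 yawerr 0.1 rotvec to phi0 (world deg) [ 1.01 -9.89  0.05]
```

>>> send_rows:
  deltas:
    - [[-0.36,-0.03,0.25,0.3,-3,0],[-0.75,-0.07,0.44,0.6,-6,0],[-1.17,-0.11,0.59,0.8,-9,0],[-1.59,-0.15,0.68,1.1,-11.9,0],[-2.02,-0.19,0.71,1.4,-14.9,0],[-2.46,-0.23,0.69,1.7,-17.9,0],[-2.88,-0.27,0.61,2,-20.9,0],[-3.3,-0.31,0.47,2.2,-23.9,0],[-3.69,-0.35,0.28,2.5,-26.9,0],[-4.06,-0.38,0.05,2.8,-29.9,0],[-4.06,-0.38,0.05,2.8,-29.9,0]]

```text
clock: 9.2
tcp_pos: [0.5707, -0.1182, 0.0944]
orientation: [0.181, -0.047, 0.982, 0.008]
wrist_force: [5.0, 3.9, 8.0]
finger_gap: 0.0149
```

```bash
python3 -c "
from h import *
st();p=read_camera('scene');shaft(p)
cv2.imwrite('pics/s2c.png',cv2.resize(p['img'][120:320,260:500,::-1],(792,660))[:600])
" 2>/dev/null
```

```text
t 9.20 q [-0.435  0.177 -0.564  0.512  0.179 -0.501] tcp [ 0.5707 -0.1182  0.0944] rot-frame mm [-14.7  -0.8  28.4] gap 0.0149 F [5.  3.9 8. ] M [ 0.9 -1.3  0.2]
 phi -20.8 roll -0.1 yawerr -0.1 rotvec to phi0 (world deg) [-1.84 20.76 -0.09]
-125 4 r med 17.4  +y 17.5 -y 17.2
-115 4 r med 17.6  +y 17.6 -y nan
-105 16 r med 17.4  +y 17.7 -y 17.4
-95 14 r med 17.7  +y 17.6 -y 19.1
-85 25 r med 17.6  +y 17.6 -y 17.2
-75 24 r med 17.5  +y 17.5 -y 17.3
-65 23 r med 18.0  +y 17.8 -y 18.0
-55 30 r med 18.0  +y 18.1 -y 17.3
-45 30 r med 17.6  +y 17.0 -y 18.1
-35 27 r med 17.5  +y 17.9 -y 17.3
-25 25 r med 17.9  +y 17.9 -y 17.8
-15 30 r med 18.2  +y 18.2 -y nan
-5 16 r med 18.1  +y 18.1 -y nan
5 11 r med 17.3  +y 17.3 -y nan
```

View pics/s2c.png

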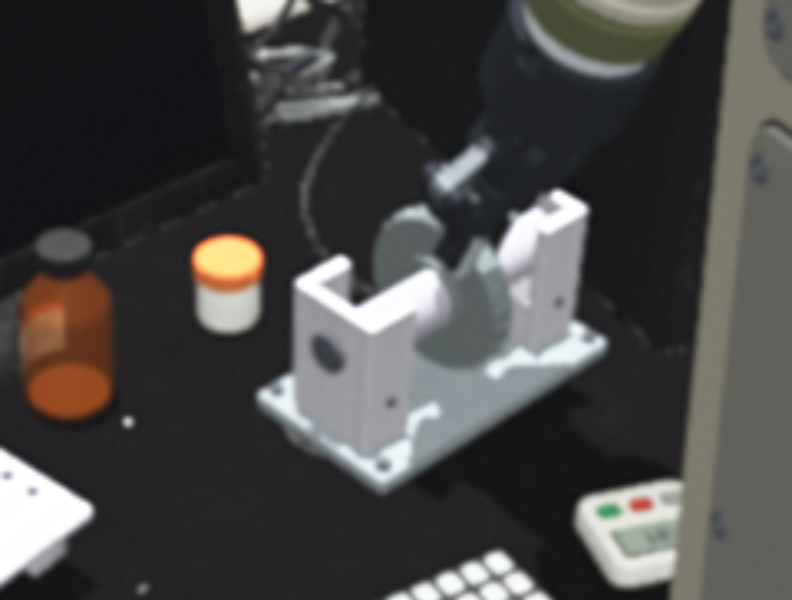

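```bash
python3 -c "
from h import *
plan([(-18,0,50,-20.8),(-20,0,80,-16),(0,0,100,-8),(12,0,112,0)])
"
```

```text
[-0.35, 0.05, 2.15, 0.1, -0.0, -0.1],
[-0.55, 0.03, 5.15, -0.3, 4.8, -0.1],
[1.44, 0.22, 7.15, -1.1, 12.7, -0.1],
[2.64, 0.33, 8.35, -1.9, 20.7, -0.1],
```

>>> send_rows:
  deltas:
    - [[0,0,0,0,0,0],[0,0,0,0,0,0],[0,0,0,0,0,0],[-0.35,0.05,2.1,0,0,0],[-0.55,0,5.1,-0.3,4.8,-0.1],[1.4,0.2,7.1,-1.1,12.7,-0.1],[2.6,0.3,8.3,-1.9,20.7,-0.1],[2.6,0.3,8.3,-1.9,20.7,-0.1]]
  jaw: -0.1

```text
clock: 10.05
tcp_pos: [0.5985, -0.1159, 0.172]
orientation: [-0.007, -0.046, 0.999, -0.0]
wrist_force: [0.6, 0.5, 0.0]
finger_gap: 0.0382
```

```bash
python3 -c "
from h import *
st();p=wrist();save(p,'w3');shaft(p);print('scene');p=read_camera('scene');shaft(p);print('top');shaft(read_camera('top'))
" 2>/dev/null
```

```text
t 10.05 q [-0.32   0.414  0.046  1.217 -0.006 -0.413] tcp [ 0.5985 -0.1159  0.172 ] rot-frame mm [ 13.2  -1.1 106. ] gap 0.0382 F [0.6 0.5 0. ] M [-0. -0.  0.]
 phi 0.9 roll -0.0 yawerr 0.0 rotvec to phi0 (world deg) [ 0.08 -0.85  0.04]
-95 101 r med 17.4  +y 17.4 -y 17.4
-85 95 r med 17.7  +y 17.7 -y 17.7
-75 213 r med 17.8  +y 17.8 -y 17.8
-65 305 r med 17.9  +y 17.9 -y 18.0
-55 394 r med 18.2  +y 18.2 -y 18.1
-45 455 r med 18.2  +y 18.2 -y 18.2
-35 517 r med 18.5  +y 18.5 -y 18.5
-25 542 r med 18.6  +y 18.7 -y 18.5
-15 651 r med 18.8  +y 18.7 -y 18.8
-5 549 r med 18.8  +y 18.9 -y 18.8
5 342 r med 18.6  +y 18.6 -y 18.6
15 185 r med 15.3  +y 15.4 -y 15.2
25 97 r med 12.8  +y 12.9 -y 12.8
35 72 r med 11.8  +y 11.9 -y 11.7
45 74 r med 11.2  +y 11.2 -y 11.2
55 89 r med 10.9  +y 10.9 -y 10.8
65 55 r med 11.0  +y 11.0 -y 11.0
75 66 r med 11.0  +y 11.0 -y 11.0
85 89 r med 11.9  +y 12.0 -y 11.9
95 96 r med 13.4  +y 13.5 -y 13.4
105 115 r med 15.6  +y 15.6 -y 15.5
115 87 r med 18.0  +y 18.0 -y 17.9
scene
-125 4 r med 17.4  +y 17.3 -y 17.4
-115 5 r med 17.4  +y 17.4 -y 17.1
-105 14 r med 17.
[... 353 characters left out ...]
y 18.2 -y 17.8
5 11 r med 17.8  +y 17.9 -y 16.6
top
-85 4 r med 18.1  +y 18.1 -y nan
-75 9 r med 17.8  +y 17.8 -y nan
-65 9 r med 17.6  +y 17.6 -y nan
-55 11 r med 17.6  +y 17.6 -y nan
-45 18 r med 18.4  +y 18.4 -y nan
-35 16 r med 17.2  +y 17.2 -y nan
-25 19 r med 18.6  +y 18.6 -y nan
-15 24 r med 18.2  +y 18.2 -y nan
-5 23 r med 17.3  +y 17.3 -y nan
5 14 r med 16.6  +y 16.6 -y nan
15 14 r med 13.2  +y 13.2 -y nan
35 9 r med 9.9  +y 9.9 -y nan
45 4 r med 9.8  +y 9.8 -y nan
55 6 r med 9.6  +y 9.6 -y nan
65 6 r med 9.5  +y 9.5 -y nan
75 6 r med 9.5  +y 9.5 -y nan
85 7 r med 10.8  +y 10.8 -y nan
95 11 r med 11.9  +y 11.9 -y nan
105 8 r med 14.4  +y 14.4 -y nan
115 12 r med 16.7  +y 16.7 -y nan
```

View pics/w3.png

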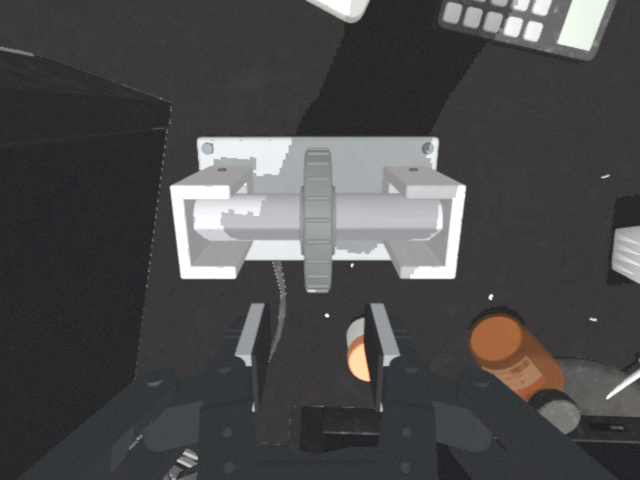

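Run:
```python
from h import *
A=arc(35,10)
plan([(A[0],0,80,10),(A[0],0,50,10),A])
print("stroke")
plan([arc(35-7.3*k,10-3*k) for k in range(1,11)],A)
```

```text
[1.45, 0.07, -2.45, -0.9, 9.1, 0.1],
[1.45, 0.07, -5.45, -0.9, 9.1, 0.1],
[1.45, 0.07, -8.15, -0.9, 9.1, 0.1],
stroke
[-0.38, -0.04, 0.26, 0.3, -3.0, -0.0],
[-0.79, -0.07, 0.46, 0.6, -6.0, 0.0],
[-1.23, -0.11, 0.6, 0.8, -9.0, 0.0],
[-1.67, -0.16, 0.69, 1.1, -11.9, -0.0],
[-2.13, -0.2, 0.71, 1.4, -14.9, -0.0],
[-2.58, -0.24, 0.67, 1.7, -17.9, -0.0],
[-3.03, -0.28, 0.57, 2.0, -20.9, -0.0],
[-3.45, -0.32, 0.41, 2.2, -23.9, -0.0],
[-3.85, -0.36, 0.19, 2.5, -26.9, -0.0],
[-4.22, -0.4, -0.08, 2.8, -29.9, -0.0],
```

```bash
python3 -c "
from h import *
st()"
```

```text
t 10.20 q [-0.322  0.402  0.025  1.208 -0.005 -0.413] tcp [ 0.5919 -0.1147  0.1705] rot-frame mm [  6.7   0.7 104.5] gap 0.0385 F [-0.1  0.2  0.4] M [ 0. -0.  0.]
 phi 0.9 roll 0.1 yawerr 0.1 rotvec to phi0 (world deg) [-0.   -0.87  0.12]
```

>>> send_rows:
  deltas:
    - [[1.4,0,-2.4,-0.9,9.1,0.1],[1.45,0.05,-5.4,-0.9,9.1,0.1],[1.45,0.05,-8.1,-0.9,9.1,0.1],[1.45,0.05,-8.1,-0.9,9.1,0.1]]

```text
clock: 10.6
tcp_pos: [0.6021, -0.1135, 0.0867]
orientation: [-0.09, -0.046, 0.995, -0.003]
wrist_force: [-0.4, 0.7, -1.1]
finger_gap: 0.0383
```

>>> send_rows:
  deltas:
    - [[0,0,0,0,0,0],[0,0,0,0,0,0],[0,0,0,0,0,0],[0,0,0,0,0,0],[0,0,0,0,0,0]]
  jaw: -1

```text
clock: 11.1
tcp_pos: [0.6067, -0.1148, 0.0935]
orientation: [-0.086, -0.046, 0.995, -0.005]
wrist_force: [-4.2, -0.4, 6.5]
finger_gap: 0.0147
```

```bash
python3 -c "
from h import *
st()"
```

```text
t 11.10 q [-0.285  0.6    0.138  1.267 -0.065 -0.373] tcp [ 0.6067 -0.1148  0.0935] rot-frame mm [21.4 -0.8 27.5] gap 0.0147 F [-4.2 -0.4  6.5] M [ 0.   1.1 -0. ]
 phi 9.8 roll -0.1 yawerr 0.1 rotvec to phi0 (world deg) [ 1.02 -9.78  0.05]
```

>>> send_rows:
  deltas:
    - [[-0.38,-0.04,0.26,0.3,-3,0],[-0.79,-0.07,0.46,0.6,-6,0],[-1.23,-0.11,0.6,0.8,-9,0],[-1.67,-0.16,0.69,1.1,-11.9,0],[-2.13,-0.2,0.71,1.4,-14.9,0],[-2.58,-0.24,0.67,1.7,-17.9,0],[-3.03,-0.28,0.57,2,-20.9,0],[-3.45,-0.32,0.41,2.2,-23.9,0],[-3.85,-0.36,0.19,2.5,-26.9,0],[-4.22,-0.4,-0.08,2.8,-29.9,0],[-4.22,-0.4,-0.08,2.8,-29.9,0]]

```text
clock: 12.2
tcp_pos: [0.5695, -0.1183, 0.0964]
orientation: [0.182, -0.047, 0.982, 0.008]
wrist_force: [2.4, 5.8, 11.9]
finger_gap: 0.0149
```

```bash
python3 -c "
from h import *
st();shaft(read_camera('scene'))" 2>/dev/null
```

```text
t 12.20 q [-0.438  0.171 -0.567  0.512  0.181 -0.504] tcp [ 0.5695 -0.1183  0.0964] rot-frame mm [-16.   -0.8  30.4] gap 0.0149 F [ 2.4  5.8 11.9] M [ 1.4 -1.4  0.3]
 phi -21.0 roll -0.1 yawerr -0.1 rotvec to phi0 (world deg) [-1.85 20.95 -0.11]
-125 4 r med 17.2  +y 17.4 -y 16.9
-115 7 r med 17.9  +y 17.8 -y 18.1
-105 13 r med 17.6  +y 17.8 -y 16.9
-95 18 r med 17.4  +y 17.3 -y 17.5
-85 23 r med 17.9  +y 18.1 -y 17.0
-75 27 r med 17.5  +y 17.3 -y 17.5
-65 25 r med 18.0  +y 18.4 -y 17.7
-55 30 r med 18.0  +y 17.7 -y 18.3
-45 31 r med 17.6  +y 17.6 -y 17.6
-35 19 r med 13.8  +y 14.5 -y 13.2
-25 8 r med 11.9  +y 11.7 -y 13.0
-15 13 r med 11.9  +y 11.9 -y nan
-5 6 r med 10.9  +y 10.9 -y nan
5 11 r med 9.3  +y 9.3 -y nan
15 12 r med 10.2  +y 10.2 -y nan
25 10 r med 10.9  +y 10.9 -y nan
35 9 r med 10.9  +y 10.9 -y nan
45 11 r med 12.2  +y 12.2 -y nan
55 19 r med 14.7  +y 14.7 -y nan
65 15 r med 17.1  +y 17.1 -y nan
```

>>> send_rows:
  deltas:
    - [[-0.4,-0.04,-0.25,0.15,-1.5,0],[-0.75,-0.07,-0.5,0.3,-3,0],[-0.75,-0.07,-0.5,0.3,-3,0]]

```text
clock: 12.55
tcp_pos: [0.5617, -0.119, 0.0911]
orientation: [0.207, -0.047, 0.977, 0.009]
wrist_force: [-0.2, 4.9, 13.5]
finger_gap: 0.0148
```

```bash
python3 -c "
from h import *
st();shaft(read_camera('scene'))" 2>/dev/null
```

```text
t 12.55 q [-0.462  0.142 -0.641  0.427  0.215 -0.519] tcp [ 0.5617 -0.119   0.0911] rot-frame mm [-23.7  -0.8  25.1] gap 0.0148 F [-0.2  4.9 13.5] M [ 1.3 -1.   0.4]
 phi -23.9 roll -0.1 yawerr -0.1 rotvec to phi0 (world deg) [-2.15 23.82 -0.13]
-115 8 r med 17.2  +y 17.4 -y 16.9
-105 12 r med 17.4  +y 17.4 -y 17.2
-95 19 r med 17.5  +y 17.5 -y 17.3
-85 18 r med 17.6  +y 17.3 -y 18.0
-75 27 r med 17.8  +y 17.7 -y 18.5
-65 24 r med 18.3  +y 18.1 -y 18.6
-55 19 r med 17.1  +y 17.0 -y 20.4
-45 13 r med 14.9  +y 14.9 -y nan
-35 7 r med 13.1  +y 13.1 -y nan
-25 9 r med 11.2  +y 11.2 -y nan
-15 12 r med 10.8  +y 10.8 -y nan
-5 11 r med 10.6  +y 10.6 -y nan
5 13 r med 10.1  +y 10.1 -y nan
15 15 r med 10.8  +y 10.8 -y nan
25 14 r med 11.0  +y 11.0 -y nan
35 19 r med 12.6  +y 12.6 -y nan
45 19 r med 14.1  +y 14.1 -y nan
55 20 r med 16.5  +y 16.5 -y nan
```

Nearly level. Release, rise, and fit the flat's tilt with the wrist camera.

>>> send_rows:
  deltas:
    - [[0,0,0,0,0,0],[0,0,0,0,0,0],[0,0,0,0,0,0],[-0.5,0,2.1,0,0,0],[-0.7,0,5.1,-0.3,4.8,-0.1],[1,0.2,7.5,-1.1,12.7,-0.1],[3,0.3,9.2,-1.9,20.7,-0.1],[3,0.3,9.2,-2.1,23.8,-0.1],[3,0.3,9.2,-2.1,23.8,-0.1],[3,0.3,9.2,-2.1,23.8,-0.1]]
  jaw: -0.1

```text
clock: 13.6
tcp_pos: [0.587, -0.116, 0.1761]
orientation: [-0.007, -0.045, 0.999, 0.001]
wrist_force: [-0.6, 0.2, 0.3]
finger_gap: 0.0385
```

```bash
cat >> h.py <<'E'
def flat(p):
    Q=rot(cloud(p)).reshape(-1,3);Q=Q[~np.isnan(Q[:,0])]
    Q=Q[(abs(Q[:,1])<.047)&(abs(Q[:,1])>.013)&(abs(Q[:,0])<.012)&(Q[:,2]>.070)&(Q[:,2]<.09)]
    for l,k in(("all",Q[:,1]<1),("+y",Q[:,1]>0),("-y",Q[:,1]<0)):
        q=Q[k]
        if len(q)<20: continue
        a=np.polyfit(q[:,0],q[:,2],1)
        print("flat",l,len(q),"angle from up over +x %.1f"%-np.degrees(np.arctan(a[0])),"height %.1f"%(a[1]*1e3))
E
python3 -c "
from h import *
st();p=wrist();save(p,'w4');shaft(p);flat(p);fit(p);p=read_camera('scene');flat(p);fit(p);p=read_camera('top');flat(p);fit(p)" 2>/dev/null
```

```text
t 13.60 q [-0.327  0.39   0.021  1.215 -0.004 -0.418] tcp [ 0.587  -0.116   0.1761] rot-frame mm [  1.7  -0.2 110.1] gap 0.0385 F [-0.6  0.2  0.3] M [ 0. -0.  0.]
 phi 0.8 roll 0.1 yawerr 0.2 rotvec to phi0 (world deg) [-0.06 -0.82  0.15]
-95 53 r med 17.4  +y 17.4 -y 17.5
-85 129 r med 17.6  +y 17.6 -y 17.7
-75 211 r med 17.8  +y 17.8 -y 17.8
-65 304 r med 18.0  +y 18.0 -y 17.9
-55 519 r med 17.7  +y 17.7 -y 17.7
-45 585 r med 15.3  +y 15.3 -y 15.3
-35 415 r med 13.2  +y 13.2 -y 13.1
-25 384 r med 11.9  +y 11.9 -y 12.0
-15 300 r med 11.2  +y 11.3 -y 11.2
-5 287 r med 11.0  +y 11.1 -y 10.9
5 273 r med 11.0  +y 11.0 -y 11.0
15 305 r med 11.2  +y 11.2 -y 11.1
25 351 r med 12.0  +y 12.0 -y 12.0
35 422 r med 13.4  +y 13.5 -y 13.4
45 575 r med 15.6  +y 15.6 -y 15.6
55 366 r med 18.0  +y 18.0 -y 17.9
65 8 r med 18.6  +y 18.6 -y 18.4
flat all 3611 angle from up over +x -0.5 height 76.8
flat +y 1813 angle from up over +x -0.7 height 76.8
flat -y 1798 angle from up over +x -0.3 height 76.8
 blocks 6032 [array([ 585.5, -116.5]), array([ 81.7, 167.9]), np.float64(5.1)] zmed 96.5 max 100.2
 whee
[... 219 characters left out ...]
r +x 0.7 height 76.2
flat +y 124 angle from up over +x 0.9 height 76.2
flat -y 35 angle from up over +x -0.4 height 76.2
 blocks 751 [array([ 582.4, -114.5]), array([173.3,  78.4]), np.float64(89.1)] zmed 95.1 max 100.2
 wheel 310 [array([ 584.5, -114.3]), array([68.9, 19.7]), np.float64(6.0)] zmed 106.3 max 112.7
 base 1640 [array([ 583. , -114.6]), array([101.1, 186.7]), np.float64(4.7)] zmed 11.9 max 16.7
flat all 216 angle from up over +x -1.1 height 75.6
flat +y 216 angle from up over +x -1.1 height 75.6
 blocks 253 [array([580.2, -69.4]), array([58.4, 76.4]), np.float64(5.0)] zmed 95.5 max 98.4
 base 759 [array([580.3, -66. ]), array([100.4,  85.5]), np.float64(5.3)] zmed 11.7 max 15.9
```

View pics/w4.png

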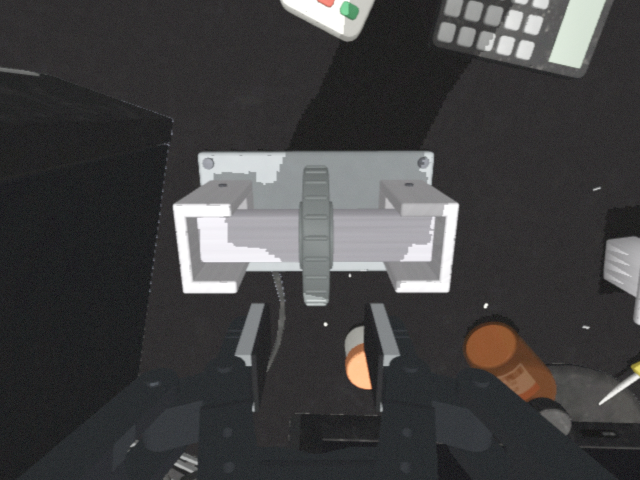

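>>> send_rows:
  deltas:
    - [[0,4.5,1,0,0,2],[0,9.5,2,0,0,4],[0,14.5,2,0,0,6],[0,19.5,1,0,0,7.7],[0,24.5,0,0,0,7.7],[0,29.5,-1,0,0,7.7],[0,32.5,-1.5,0,0,7.7],[0,32.5,-1.5,0,0,7.7],[0,32.5,-1.5,0,0,7.7]]

```text
clock: 14.65
tcp_pos: [0.586, 0.2089, 0.1627]
orientation: [-0.007, -0.113, 0.994, -0.0]
wrist_force: [0.9, -1.1, 0.5]
finger_gap: 0.0385
```

```bash
cat >> h.py <<'E'
def bridge(p):
    Q=cloud(p).reshape(-1,3);Q=Q[~np.isnan(Q[:,0])]
    def sel(z0,z1):return Q[(Q[:,0]>.49)&(Q[:,0]<.68)&(Q[:,1]>.1)&(Q[:,1]<.32)&(Q[:,2]>z0)&(Q[:,2]<z1)]
    for l,a in(("deck",(.045,.056)),("rib",(.073,.09))):
        P=sel(*a);print(l,len(P),[np.round(v,1) for v in cv2.minAreaRect((P[:,:2]*1000).astype(np.float32))],"z %.1f"%(1e3*np.median(P[:,2])))
E
python3 -c "
from h import *
st();p=wrist();save(p,'w5');bridge(p)"
```

```text
t 14.65 q [ 2.130e-01  4.410e-01  6.500e-02  1.208e+00  1.000e-03 -1.300e-02] tcp [0.586  0.2089 0.1627] rot-frame mm [ 31.  323.4  96.7] gap 0.0385 F [ 0.9 -1.1  0.5] M [-0. -0.  0.]
 phi 0.8 roll -0.0 yawerr -7.6 rotvec to phi0 (world deg) [ 0.05 -0.76 -7.61]
deck 22065 [array([586.4, 207.7]), array([ 79.8, 152.3]), np.float64(13.0)] z 50.9
rib 2057 [array([586.3, 207.5]), array([59., 14.]), np.float64(13.3)] z 81.3
```

View pics/w5.png

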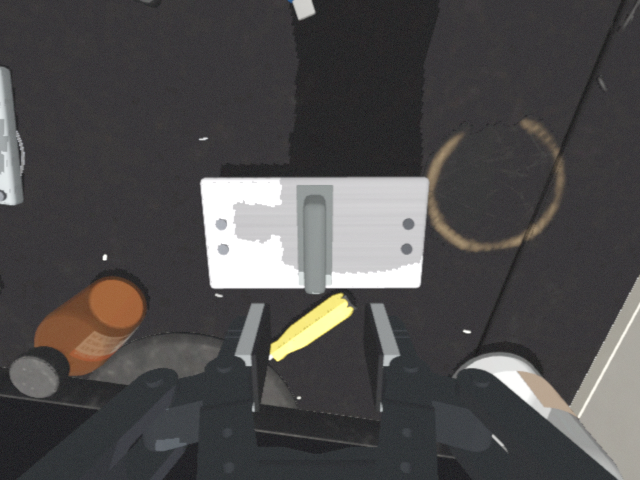

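>>> send_rows:
  deltas:
    - [[0,-0.1,-3,0.1,-0.8,0],[0,-0.1,-6,0.1,-0.8,0],[0,-0.1,-6,0.1,-0.8,0]]

```text
clock: 15.0
tcp_pos: [0.5842, 0.2051, 0.0993]
orientation: [-0.003, -0.111, 0.994, -0.0]
wrist_force: [-0.8, -0.1, 0.2]
finger_gap: 0.0386
```

```bash
python3 -c "
from h import *
st();p=wrist();bridge(p)"
```

```text
t 15.00 q [ 0.208  0.468 -0.054  1.055 -0.    -0.014] tcp [0.5842 0.2051 0.0993] rot-frame mm [ 28.8 319.8  33.3] gap 0.0386 F [-0.8 -0.1  0.2] M [0.  0.1 0. ]
 phi 0.3 roll -0.0 yawerr -7.4 rotvec to phi0 (world deg) [ 0.06 -0.34 -7.37]
deck 32660 [array([586.6, 207.7]), array([ 80. , 152.6]), np.float64(13.2)] z 50.9
rib 3460 [array([586.2, 207.6]), array([59.2, 14. ]), np.float64(13.2)] z 81.3
```

>>> send_rows:
  deltas:
    - [[0.2,0.25,-2,0,-0.3,0.3],[0.2,0.25,-4.1,0,-0.3,0.3],[0.2,0.25,-4.1,0,-0.3,0.3],[0.2,0.25,-4.1,0,-0.3,0.3]]

```text
clock: 15.45
tcp_pos: [0.5899, 0.2097, 0.0633]
orientation: [0.004, -0.114, 0.993, -0.0]
wrist_force: [0.7, 0.4, 0.2]
finger_gap: 0.0384
```

```bash
python3 -c "
from h import *
st()"
```

```text
t 15.45 q [ 0.214  0.499 -0.099  0.966 -0.001 -0.015] tcp [0.5899 0.2097 0.0633] rot-frame mm [ 35.  323.9  -2.7] gap 0.0384 F [0.7 0.4 0.2] M [ 0.1  0.  -0. ]
 phi -0.4 roll -0.0 yawerr -7.8 rotvec to phi0 (world deg) [ 0.    0.43 -7.77]
```

>>> send_rows:
  deltas:
    - [[0,0,0,0,0,0],[0,0,0,0,0,0],[0,0,0,0,0,0],[0,0,0,0,0,0],[0,0,0,0,0,0]]
  jaw: -1
  force: 70

```text
clock: 15.95
tcp_pos: [0.5909, 0.2102, 0.064]
orientation: [0.005, -0.115, 0.993, -0.0]
wrist_force: [0.5, -2.3, 5.4]
finger_gap: 0.0122
```

```bash
python3 -c "
from h import *
st();p=wrist();save(p,'w6');bridge(p)"
```

```text
t 15.95 q [ 0.215  0.498 -0.099  0.964 -0.002 -0.015] tcp [0.5909 0.2102 0.064 ] rot-frame mm [ 36.  324.3  -2. ] gap 0.0122 F [ 0.5 -2.3  5.4] M [-0.3 -0.1 -0. ]
 phi -0.6 roll -0.0 yawerr -7.8 rotvec to phi0 (world deg) [ 0.02  0.6  -7.81]
deck 45448 [array([586.6, 209.5]), array([ 80.1, 151.1]), np.float64(13.3)] z 50.8
rib 6779 [array([586. , 209.7]), array([56.6, 35.9]), np.float64(38.8)] z 81.4
```

>>> send_rows:
  deltas:
    - [[0,0,1,0,0,0],[0,0,4,0,0,0],[0,0,8,0,0,0],[0,0,12,0,0,0],[0,0,14,0,0,0],[0,0,14,0,0,0]]

```text
clock: 16.6
tcp_pos: [0.5908, 0.2109, 0.2058]
orientation: [0.006, -0.115, 0.993, 0.0]
wrist_force: [-0.2, -0.5, -3.2]
finger_gap: 0.0124
```

Run:
```python
from h import *
st();p=wrist();save(p,'w7')
Q=cloud(p).reshape(-1,3);Q=Q[~np.isnan(Q[:,0])]
Q=Q[(Q[:,0]>.5)&(Q[:,0]<.7)&(Q[:,1]>.1)&(Q[:,1]<.32)]
print(np.histogram(Q[:,2],bins=np.arange(.12,.26,.005)))
```

```text
t 16.60 q [ 2.150e-01  4.130e-01  1.280e-01  1.274e+00 -1.000e-03 -1.500e-02] tcp [0.5908 0.2109 0.2058] rot-frame mm [ 35.9 325.  139.8] gap 0.0124 F [-0.2 -0.5 -3.2] M [-0. -0. -0.]
 phi -0.7 roll 0.0 yawerr -7.8 rotvec to phi0 (world deg) [-0.06  0.72 -7.84]
(array([    0,     0,     0,     0,     0,     0,     0,     0,     0,
           0,     0,     0,     0,   658, 44221,   622,   142,   180,
         387,   679,  5221,   632,   691,   654,  1084,   750,  2175,
        3125]), array([0.12 , 0.125, 0.13 , 0.135, 0.14 , 0.145, 0.15 , 0.155, 0.16 ,
       0.165, 0.17 , 0.175, 0.18 , 0.185, 0.19 , 0.195, 0.2  , 0.205,
       0.21 , 0.215, 0.22 , 0.225, 0.23 , 0.235, 0.24 , 0.245, 0.25 ,
       0.255, 0.26 ]))
```

View pics/w7.png

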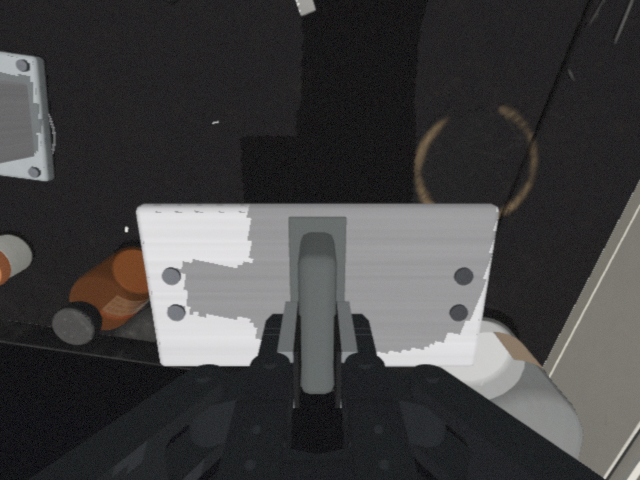

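>>> send_rows:
  deltas:
    - [[0,-3,0,0,0,0],[0,-7.5,0,0,0,-1],[0,-12,0,0,0,-3],[0,-16.5,0,0,0,-5],[0,-21,0,0,0,-7],[0,-25.5,0,0,0,-8],[0,-29.5,0,0,0,-8],[-0.1,-32,0,0,0,-8],[-0.1,-32.6,0,0,0,-8],[-0.1,-32.6,0,0,0,-8],[-0.1,-32.6,0,0,0,-8]]

```text
clock: 17.75
tcp_pos: [0.5873, -0.1146, 0.2003]
orientation: [0.002, -0.045, 0.999, 0.0]
wrist_force: [-0.1, 0.4, -3.2]
finger_gap: 0.012
```

```bash
cat >> h.py <<'E'
def held(p):
    s=p["state"] if "state" in p else get_state();z0=s["tcp_pos"][2]-.0135
    Q=cloud(p).reshape(-1,3);Q=Q[~np.isnan(Q[:,0])]
    Q=Q[(abs(Q[:,0]-.585)<.08)&(abs(Q[:,1]+.116)<.11)&(abs(Q[:,2]-z0)<.008)]
    if len(Q)<50: print("no deck",len(Q));return
    A=np.c_[Q[:,:2],np.ones(len(Q))];a=np.linalg.lstsq(A,Q[:,2],rcond=None)[0]
    r=cv2.minAreaRect((Q[:,:2]*1000).astype(np.float32))
    print("deck",len(Q),[np.round(v,1) for v in r],"z med %.1f"%(1e3*np.median(Q[:,2])),"slopes x,y deg",np.degrees(a[:2]).round(2))
E
python3 -c "
from h import *
st();p=wrist();save(p,'w8');held(p);fit(p);p=read_camera('top');save(p,'t8');held(p);fit(p);p=read_camera('scene');save(p,'s8');held(p);fit(p)"
```

```text
t 17.75 q [-0.328  0.366  0.045  1.247  0.002 -0.419] tcp [ 0.5873 -0.1146  0.2003] rot-frame mm [  2.2   1.2 134.3] gap 0.0120 F [-0.1  0.4 -3.2] M [ 0.1 -0.   0. ]
 phi -0.2 roll 0.0 yawerr 0.1 rotvec to phi0 (world deg) [-0.05  0.21  0.14]
deck 45525 [array([ 582.5, -114.6]), array([ 79.8, 151.5]), np.float64(5.2)] z med 187.2 slopes x,y deg [-0.15  0.1 ]
 blocks 2009 [array([ 554.9, -119.4]), array([ 20.2, 167.5]), np.float64(5.2)] zmed 96.5 max 100.5
 wheel 493 [array([ 556.7, -119.2]), array([11.2, 15.2]), np.float64(5.7)] zmed 102.3 max 107.5
 base 8049 [array([ 557.8, -119. ]), array([ 44.1, 184.2]), np.float64(5.4)] zmed 12.8 max 16.4
deck 1219 [array([578.4, -70.4]), array([80.4, 66.5]), np.float64(5.3)] z med 186.5 slopes x,y deg [ 0.02 -0.18]
 blocks 147 [array([576.9, -37.6]), array([57.5, 14.2]), np.float64(7.0)] zmed 95.4 max 99.6
 base 639 [array([580.2, -65.1]), array([100.9,  83.7]), np.float64(5.6)] zmed 11.4 max 16.3
deck 2066 [array([ 581.9, -113.1]), array([ 82.9, 155.5]), np.float64(5.1)] z med 187.0 slopes x,y deg [ 0.84 -0.29]
 blocks 735 [array([ 580. , -115.3]), array([ 72.9, 170.4]), np.float64(7.2)] zmed 95.0 max 100.2
 wheel 301 [array([ 582.7, -114.6]), array([67.7, 19.4]), np.float64(4.4)] zmed 106.1 max 113.2
 base 1633 [array([ 583.5, -114.2]), array([101.1, 185.7]), np.float64(5.3)] zmed 12.0 max 16.8
```

View pics/s8.png

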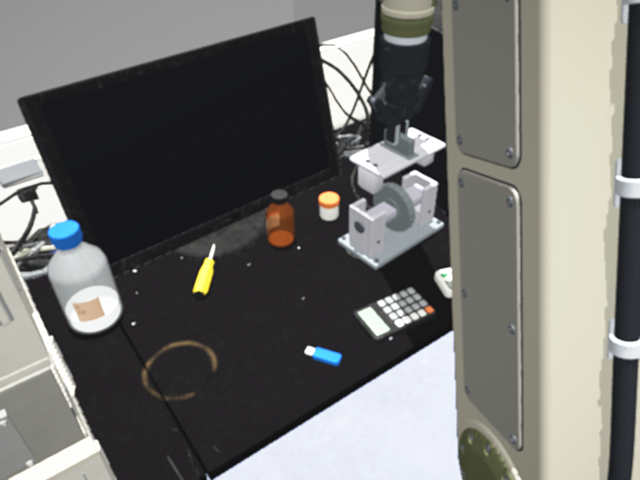

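>>> send_rows:
  deltas:
    - [[0.3,-0.2,0,0,0,0],[0.3,-0.2,-1.2,0,0,0],[0.3,-0.2,-2.5,0,0,0],[0.3,-0.2,-2.5,0,0,0],[0.3,-0.2,-2.5,0,0,0],[0.3,-0.2,-2.5,0,0,0]]

```text
clock: 18.5
tcp_pos: [0.5912, -0.1178, 0.1768]
orientation: [0.003, -0.045, 0.999, -0.0]
wrist_force: [0.1, -0.1, -3.5]
finger_gap: 0.0124
```

```bash
python3 -c "
from h import *
st();p=wrist();save(p,'w9');held(p);fit(p);s=st();p=wrist();held(p);fit(p)"
```

```text
t 18.50 q [-3.300e-01  3.810e-01  1.000e-02  1.193e+00  1.000e-03 -4.210e-01] tcp [ 0.5912 -0.1178  0.1768] rot-frame mm [  5.7  -2.3 110.8] gap 0.0124 F [ 0.1 -0.1 -3.5] M [-0.   0.1 -0. ]
 phi -0.4 roll -0.1 yawerr 0.2 rotvec to phi0 (world deg) [0.04 0.36 0.18]
deck 45543 [array([ 586.6, -117.8]), array([ 79.8, 151.5]), np.float64(5.2)] z med 163.6 slopes x,y deg [0.   0.03]
 blocks 2032 [array([ 554.1, -119.2]), array([ 18.8, 167.6]), np.float64(5.0)] zmed 96.5 max 100.5
 wheel 498 [array([ 555.5, -119.1]), array([10.1, 15.5]), np.float64(5.6)] zmed 101.6 max 105.5
 base 9411 [array([ 558.2, -119.2]), array([ 45. , 183.8]), np.float64(5.4)] zmed 12.8 max 16.3
t 18.55 q [-3.300e-01  3.810e-01  1.000e-02  1.193e+00  1.000e-03 -4.210e-01] tcp [ 0.5914 -0.1178  0.177 ] rot-frame mm [  5.9  -2.4 111. ] gap 0.0120 F [-0.6  0.4 -2.5] M [-0. -0. -0.]
 phi -0.4 roll -0.1 yawerr 0.2 rotvec to phi0 (world deg) [0.04 0.39 0.18]
deck 45514 [array([ 586.7, -117.9]), array([ 79.9, 151.2]), np.float64(5.2)] z med 163.9 slopes x,y deg [0.03 0.02]
 blocks 2096 [array([ 554.4, -119.4]), array([ 19.7, 167.7]), np.float64(5.4)] zmed 96.5 max 100.6
 wheel 505 [array([ 556. , -119.1]), array([ 9.9, 15.5]), np.float64(5.3)] zmed 101.6 max 105.6
 base 9359 [array([ 557.9, -119. ]), array([ 44.5, 183.9]), np.float64(5.3)] zmed 12.8 max 16.4
```

>>> send_rows:
  deltas:
    - [[-0.1,0.12,-0.4,0,0,0],[-0.1,0.12,-0.8,0,0,0],[-0.1,0.12,-1.2,0,0,0],[-0.1,0.12,-1.2,0,0,0],[-0.1,0.12,-1.2,0,0,0]]

```text
clock: 19.1
tcp_pos: [0.59, -0.1165, 0.1644]
orientation: [0.003, -0.045, 0.999, -0.0]
wrist_force: [1.3, -0.4, -3.0]
finger_gap: 0.0121
```

```bash
python3 -c "
from h import *
st();p=wrist();save(p,'w10');held(p);fit(p)"
```

```text
t 19.10 q [-3.290e-01  3.850e-01 -1.600e-02  1.164e+00  1.000e-03 -4.190e-01] tcp [ 0.59   -0.1165  0.1644] rot-frame mm [ 4.6 -0.9 98.4] gap 0.0121 F [ 1.3 -0.4 -3. ] M [-0.  0.  0.]
 phi -0.3 roll -0.1 yawerr 0.2 rotvec to phi0 (world deg) [0.02 0.33 0.18]
deck 45517 [array([ 585.2, -116.5]), array([ 80., 151.]), np.float64(5.3)] z med 151.3 slopes x,y deg [-0.03  0.04]
 blocks 1340 [array([ 551.9, -119.6]), array([ 14.8, 166.7]), np.float64(5.2)] zmed 95.7 max 100.7
 wheel 326 [array([ 554. , -119.5]), array([ 6.6, 15.8]), np.float64(5.8)] zmed 100.4 max 102.7
 base 10045 [array([ 557.8, -119.2]), array([ 44. , 183.5]), np.float64(5.4)] zmed 12.8 max 16.4
```

View pics/w10.png

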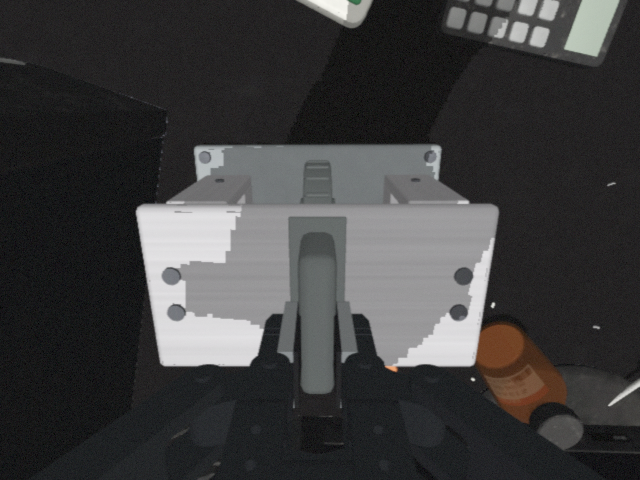

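>>> send_rows:
  deltas:
    - [[0,0,-0.4,0,0,0],[0,0,-0.8,0,0,0],[0,0,-1.2,0,0,0],[0,0,-1.6,0,0,0],[0,0,-1.6,0,0,0]]

```text
clock: 19.65
tcp_pos: [0.5896, -0.1163, 0.1477]
orientation: [0.002, -0.045, 0.999, -0.0]
wrist_force: [-0.3, -0.0, -2.8]
finger_gap: 0.0122
```

```bash
python3 -c "
from h import *
st();p=wrist();held(p)"
```

```text
t 19.65 q [-3.290e-01  3.940e-01 -4.400e-02  1.128e+00  1.000e-03 -4.190e-01] tcp [ 0.5896 -0.1163  0.1477] rot-frame mm [ 4.2 -0.7 81.7] gap 0.0122 F [-0.3 -0.  -2.8] M [-0. -0.  0.]
 phi -0.3 roll -0.0 yawerr 0.2 rotvec to phi0 (world deg) [0.   0.27 0.17]
deck 45509 [array([ 584.9, -116.4]), array([ 79.9, 151. ]), np.float64(5.1)] z med 134.6 slopes x,y deg [-0.09  0.06]
```

Feet are inside the blocks with no contact; go down to seat.

>>> send_rows:
  deltas:
    - [[0,0,-0.3,0,0,0],[0,0,-0.6,0,0,0],[0,0,-0.9,0,0,0],[0,0,-1.1,0,0,0],[0,0,-1.1,0,0,0]]

```text
clock: 20.2
tcp_pos: [0.5908, -0.1165, 0.1399]
orientation: [0.004, -0.045, 0.999, -0.001]
wrist_force: [-1.9, 1.5, 8.7]
finger_gap: 0.0124
```

```bash
python3 -c "
from h import *
st();p=wrist();held(p)"
```

```text
t 20.20 q [-0.329  0.398 -0.059  1.105  0.002 -0.419] tcp [ 0.5908 -0.1165  0.1399] rot-frame mm [ 5.4 -1.  73.9] gap 0.0124 F [-1.9  1.5  8.7] M [0.3 0.7 0. ]
 phi -0.5 roll -0.1 yawerr 0.2 rotvec to phi0 (world deg) [0.07 0.51 0.16]
deck 45890 [array([ 586.3, -116.5]), array([ 80.6, 151. ]), np.float64(5.2)] z med 126.8 slopes x,y deg [-0.2   0.01]
```

>>> send_rows:
  deltas:
    - [[0,0,0.15,0,0,0],[0,0,0.15,0,0,0],[0,0,0.15,0,0,0],[0,0,0.15,0,0,0],[0,0,0.15,0,0,0]]
  jaw: -0.2

```text
clock: 20.75
tcp_pos: [0.5901, -0.1165, 0.139]
orientation: [0.003, -0.045, 0.999, -0.0]
wrist_force: [0.1, 0.4, -0.4]
finger_gap: 0.0337
```

>>> send_rows:
  deltas:
    - [[0,0,1,0,0,0],[0,0,3,0,0,0],[0,0,6,0,0,0],[0,0,9,0,0,0],[0,0,10,0,0,0],[0,0,10,0,0,0],[0,0,10,0,0,0],[0,0,10,0,0,0]]

```text
clock: 21.55
tcp_pos: [0.5893, -0.1162, 0.2374]
orientation: [0.002, -0.045, 0.999, 0.0]
wrist_force: [0.4, -0.5, -0.2]
finger_gap: 0.0343
```

```bash
cat >> h.py <<'E'
def deck(p):
    Q=cloud(p).reshape(-1,3);Q=Q[~np.isnan(Q[:,0])]
    for l,z0,z1 in(("deck",.12,.132),("rib",.15,.162)):
        P=Q[(abs(Q[:,0]-.585)<.08)&(abs(Q[:,1]+.116)<.11)&(Q[:,2]>z0)&(Q[:,2]<z1)]
        if len(P)<50: continue
        A=np.c_[P[:,:2],np.ones(len(P))];a=np.linalg.lstsq(A,P[:,2],rcond=None)[0]
        print(l,len(P),[np.round(v,1) for v in cv2.minAreaRect((P[:,:2]*1000).astype(np.float32))],"z %.1f"%(1e3*np.median(P[:,2])),"slopes deg",np.degrees(a[:2]).round(2))
E
python3 -c "
from h import *
st();p=wrist();save(p,'w11');deck(p);fit(p);p=read_camera('scene');deck(p)
cv2.imwrite('pics/s11.png',cv2.resize(p['img'][120:320,260:500,::-1],(792,660))[:600])
p=read_camera('top');deck(p)"
```

```text
t 21.55 q [-3.290e-01  3.600e-01  1.270e-01  1.335e+00  1.000e-03 -4.190e-01] tcp [ 0.5893 -0.1162  0.2374] rot-frame mm [  4.   -0.6 171.4] gap 0.0343 F [ 0.4 -0.5 -0.2] M [-0.   0.1 -0. ]
 phi -0.2 roll -0.0 yawerr 0.2 rotvec to phi0 (world deg) [-0.02  0.2   0.17]
deck 22406 [array([ 586.5, -116.6]), array([ 79.2, 152.7]), np.float64(5.2)] z 126.9 slopes deg [-0.45 -0.01]
rib 2076 [array([ 586.6, -116.4]), array([59.1, 13.9]), np.float64(4.7)] z 157.3 slopes deg [ 0.04 -0.25]
 blocks 206 [array([ 548.4, -119.7]), array([ 6.1, 15.4]), np.float64(3.9)] zmed 93.1 max 97.2
 base 5365 [array([ 550.4, -119.8]), array([ 29.4, 184.2]), np.float64(5.1)] zmed 12.8 max 16.6
deck 1971 [array([ 585.8, -115.3]), array([ 81.8, 156.8]), np.float64(5.0)] z 125.9 slopes deg [ 0.31 -0.19]
rib 223 [array([ 586.5, -114.3]), array([60.2, 16. ]), np.float64(5.2)] z 155.6 slopes deg [  1.79 -13.79]
deck 1466 [array([583.2, -85.4]), array([79.9, 92.3]), np.float64(5.1)] z 125.6 slopes deg [-0.42 -0.8 ]
rib 70 [array([ 585.7, -113.4]), array([12.1, 31.9]), np.float64(84.7)] z 155.3 slopes deg [-0.07 -6.72]
```

View pics/s11.png

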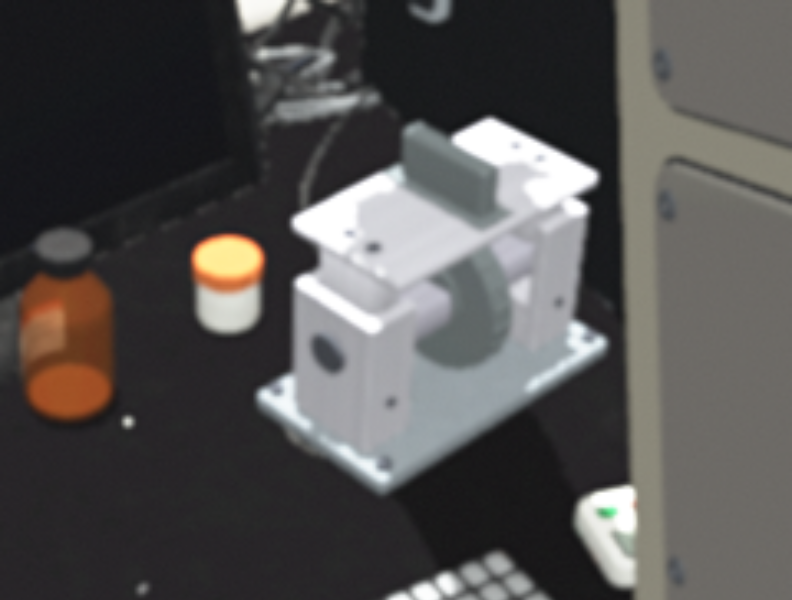

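View pics/w11.png

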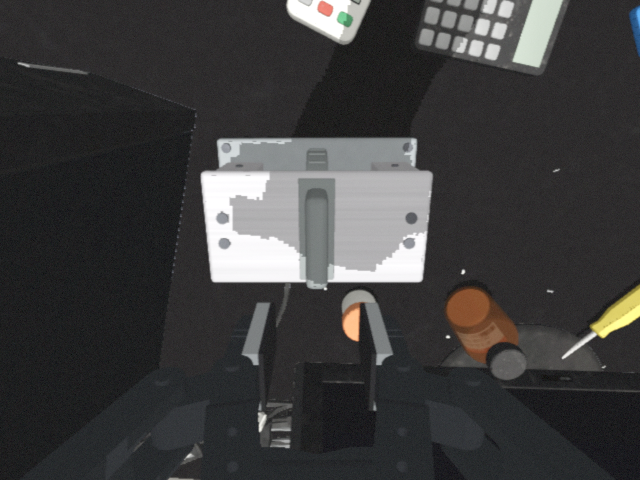

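```bash
python3 -c "
from h import *
p=read_camera('scene');W=cloud(p)
for t in ('amber','septa','calculator','timer'):
    r=silhouettes(p,t)
    if r:
        P=W[r[0]['mask']];P=P[~np.isnan(P[:,0])];print(t,np.median(P,axis=0).round(3))
print(hand_in())"
```

```text
amber [0.683 0.067 0.06 ]
septa [ 0.698 -0.052  0.033]
calculator [0.42  0.023 0.012]
timer [ 0.428 -0.094  0.014]
the job is handed in; nothing more can be done
None
```

The lock bridge is standing released on the upturned flat, level and between both bearing blocks. I handed the job in at about 21.6 s; the hand-in gave no verdict.

**What I did:** I turned the wheel in three pinched strokes, the last one trimmed slightly, until the flat faced up. Then I gripped the bridge by its rib, carried it over, lowered it until it touched with about 9 N, let go and lifted clear.

**Last checks:**
- **Flat:** all three cameras put it within about 1 degree of straight up before the bridge went on. I did not feel for it with the fingertips.
- **Height:** the top of the deck reads 125.6 to 126.9 mm depending on the camera, against 126 mm expected for fully down.
- **Position:** by the wrist camera the bridge is about 1 mm off the seat in x and less than 0.5 mm off in y. It is in line with the shaft to about 0.1 degree.
- **Level:** by the wrist camera, tilt is below 0.5 degree. The partly blocked top and scene views gave up to 0.8 degree on the deck. Their rib-top fits gave 7 to 14 degrees, which I put down to too few points on a narrow strip.
- **Bystanders:** the bottle, pot and calculator read the same as at the start. The timer read about 20 mm different, but the arm hides part of it in that view and I never touched it. I did not take a clear view to confirm that.

**What went wrong on the way:** in the first wheel stroke a joint reached its limit because I tilted the hand too far. The wrist force rose to about 77 N, below the 120 N limit. I backed off and used shorter, flatter strokes after that.

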